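Pack the carver's drawer: gouges, lift-out tray, puppet hands

TASK

Put the carving things away in the little chest. Pull its drawer wide open by the handle, lay every palm gouge on the drawer's bottom, then set the empty tray in over them so that it sits level on its two ledges, then lay every carved puppet hand in the tray, and last push the drawer fully shut. Leave the other things on the bench where they are.

Things in the scene. Friction and masses are not known exactly. Their poses are not given: they have to be found in the camera images.
- drawer (a joint): how far the chest's only drawer is pulled out, in m: 0 shut, 0.205 at its stop. It slides level towards the robot, along the chest's -x, with about 2 N of friction plus damping of 8 N s/m, and stays where it is left. It starts shut or up to 30 mm ajar
- chest: low wooden chest with one drawer, 270 mm deep (x), 300 mm wide (y), 146 mm high, fixed. Origin: foot of the middle of its front opening, on the bench; +x points into the chest, the drawer comes out along -x. Its top board covers x = 0 to 270 mm, so only what is out in front of the opening is reached from above; what goes in must stay below 132 mm above the bench
- handle (a point): middle of the drawer's handle: level steel bar 10 mm thick, 120 mm long along the chest's y, 108 mm above the bench, on two thin stand-offs 55 mm either side of its middle. Bar centre 42 mm in front of the face of the 18 mm thick drawer front, whose top edge is 130 mm above the bench, 16 mm below the chest's top. Moves with the drawer; axes as the chest's
- well (a point): middle of the FRONT edge of the drawer's inner floor, 28 mm above the bench; moves with the drawer, axes as the chest's: the floor reaches from x = 0 to 200 mm, y = -125 to 125 mm; sides and back rise 60 mm above the floor, the front 102 mm. Along each side runs a dark ledge block 22 mm wide, 40 mm high: the floor between them is 206 mm wide. With the drawer fully out all of it is uncovered
- seat (a point): 40 mm above the point well, level with the two ledge tops, 68 mm above the bench; moves with the drawer, axes as the chest's. The seated tray's origin lies at x = 100 mm, y = 0, z = 0 in this frame, with 10 mm of play each way in x and 8 mm in y, its axes parallel to these; either way round fits
- tray: empty lift-out tray 180 mm (x) by 234 mm (y), walls 6 mm thick, 22 mm high, floor 5 mm thick. Origin: centre of its underside; z up. A 10 mm thick divider runs along x through the middle; its middle 100 mm rises to 48 mm above the underside and is the grip: pinch it across y from above. It leaves two bays, each 168 mm (x) by 106 mm (y), centred at y = +-58 mm. About 0.35 kg. Starts at the left
- gouge0: palm carving gouge (may be absent), 118 mm long: square wooden handle 66 x 28 x 28 mm, then a thin steel shank (8 mm) and flat 12 mm blade. Origin: centre of the handle, 14 mm above what it lies on. +x along the shank: handle from x = -33 to +33 mm, shank and blade to +85 mm. It lies on any of the handle's four long faces; the weight is in the handle: grip it there across 28 mm. About 0.09 kg
- gouge1: palm carving gouge (may be absent), 118 mm long: square wooden handle 66 x 28 x 28 mm, then a thin steel shank (8 mm) and flat 12 mm blade. Origin: centre of the handle, 14 mm above what it lies on. +x along the shank: handle from x = -33 to +33 mm, shank and blade to +85 mm. It lies on any of the handle's four long faces; the weight is in the handle: grip it there across 28 mm. About 0.09 kg
- gouge2: palm carving gouge (may be absent), 118 mm long: square wooden handle 66 x 28 x 28 mm, then a thin steel shank (8 mm) and flat 12 mm blade. Origin: centre of the handle, 14 mm above what it lies on. +x along the shank: handle from x = -33 to +33 mm, shank and blade to +85 mm. It lies on any of the handle's four long faces; the weight is in the handle: grip it there across 28 mm. About 0.09 kg
- hand0: carved dark-wood puppet hand lying flat (may be absent), about 110 mm long: palm 56 x 38 mm, 26 mm thick, wrist stub behind to x = -46 mm, slimmer fingers in front to x = +66 mm, thumb at +y. Origin: centre of the palm, 13 mm above what it lies on; +x along the fingers. Grip the 38 mm palm at the origin or up to 10 mm behind it. About 0.08 kg
- hand1: carved dark-wood puppet hand lying flat (may be absent), about 110 mm long: palm 56 x 38 mm, 26 mm thick, wrist stub behind to x = -46 mm, slimmer fingers in front to x = +66 mm, thumb at +y. Origin: centre of the palm, 13 mm above what it lies on; +x along the fingers. Grip the 38 mm palm at the origin or up to 10 mm behind it. About 0.08 kg
- sandblock: bystander: cork sanding block 90 x 60 x 38 mm, origin under its centre
- glue: bystander: white glue bottle, 60 mm across, 150 mm high, origin under its centre
- paintjar: bystander: white paint jar, 70 mm across, 80 mm high, origin under its centre
- mug: bystander: mug, 80 mm across, 90 mm high, origin under its centre
- horse: bystander: carved wooden horse, about 130 mm high, standing on the bench between the robot and the chest, to the right, origin under its middle
- offcut: bystander: plank offcut 50 x 150 x 25 mm lying on the chest's top, parallel to its front, origin under its centre

How it is judged:
By the outcome, as a careful person would: the job done as asked, in the order asked, and still so for the second after the job is handed in, with the robot touching nothing.
Of gouge0, gouge1, gouge2 only 2 to 3 are there at a start; the rules pass over those that are not, and their reading is None.
Of hand0, hand1 only 1 to 2 are there at a start; the rules pass over those that are not, and their reading is None.
At some moment in a run one of gouge0, gouge1, gouge2, hand0, hand1 may be knocked a few centimetres aside while the robot is not near it.
Once in a run the grip may slacken for a moment while it holds something.
It also fails if it takes over 210 s, if anything falls off the work surface, if the arm or the gripper's body presses on something with over 40 N, if the wrist force passes 120 N, or if a joint passes its speed limit or range.

ROBOT

A 6-joint arm with a two-finger parallel gripper is mounted at the origin on the work surface. World frame = base frame: x ahead of the robot, y to its left, z up, the work surface at z = 0. Lengths are in m, angles in rad, forces in N, time in s.
With the tool pointing down it reaches from about 0.275 to 0.725 m from the base axis. Payload 5.6 kg.
Tool frame: the origin (TCP) lies midway between the tips of the shut fingers; the grasp point (between the pads) lies 19 mm behind it; z points along the fingers, y is the line along which they close (so a half turn about z gives the same grasp; the last joint's range is limited). The gripper opens to 85 mm and grips with 20 to 120 N. Pads are 22 mm wide; open, the fingers measure 114 mm over their backs; the gripper's body (76 mm by 85 mm) begins 54 mm behind the grasp point. The pads swing forward as they close: fully open they stand 13 mm farther back than shut.
Start: joints at [-0.823, 0.255, 0.108, 0, -1.424, -0.285], TCP at [0.246, -0.492, 0.208] pointing down, gripper open.
Joint ranges: [-2.95, 2.95], [-1.21, 1.97], [-1.09, 1.5], [-2.87, 1.71], [-2.94, -0.07], [-3.05, 3.05]. Speed limits (rad/s): [2.57, 2.57, 3.14, 3.14, 3.14, 3.14].

INTERFACE

Orientations are given as a unit quaternion [x, y, z, w].
In Python, from station import r gives the robot as it stands.
- The arm moves only by the shell command python3 nudge.py 'ROWS' [FORCE]. ROWS is rows parted by semicolons, their numbers by spaces, 1 to 5 of them, each of 7 numbers: the finger opening in m, then dx, dy, dz in m, then a rotation vector rx, ry, rz in rad; each row is the pose to reach, as a shift and turn from the pose commanded when the command began, along the tool's axes at that moment; what a row does not reach only later rows make up. A row lasts 1/10 s, in which the tool goes at most 0.05 m and 0.15 rad, less where a joint would pass 70% of its speed; a pose out of reach is approached as far as the arm can. The fingers move at their own pace and stop on an object; FORCE is the grip in N (left out, the last holds). Time passes only in rows, so rows that do not move let the fingers close. It prints the time, the measured TCP pose, the force, the opening and the grip force at its end.
- r.observe(): the state, without advancing time (a new reading comes with each control period).
- r.read_camera(name): name is "side" or "top"; returns a dict with "frame" (420x560x3 uint8, red, green, blue), "range_z" (420x560 float32, m along the optical axis (not along the pixel's ray), 0 where there is no reading), "intrinsics" (3x3 intrinsics, pixels), "dist" ([k1, k2, p1, p2, k3] as OpenCV has them; the pictures are not rectified), "origin" and "orientation" of the camera in the world. Camera axes: x right, y down, z forward; pixel columns grow to the right and rows downward; lengths in m; the calibration is good to about 2 mm. A picture is of the moment at which its call begins.
- r.hand_in(): hands the job in; it is judged then, once.
The state is a dict: "time": time; "joint_pos": joint angles; "qvel": joint speeds; "tau": joint torques, N m; "eef_pos": TCP position; "eef_rot": TCP orientation; "ft_force": force on the tool from outside, world axes, zero at the start; "moment": the same for the moment, N m; "opening": finger opening in m; "finger_force": force on a finger pad.
Only numpy, scipy, OpenCV 4.12 (cv2) and the standard library are available. Lean on these libraries where they do the work, as an engineer would, in place of code of your own. Each camera call takes 0.05 s, during which the arm holds its last target. There are 200 camera calls.

## Working session

There is one attempt and no reset: what is moved stays moved. The work goes in short steps, Python scripts to look and compute and a shell command to move; the robot and the scene stay as the last step left them, time stands still between calls to the robot, and variables do not carry over. Pictures are saved under pics/ and viewed, at most 14 in all, crops included, and the job is handed in when it is done.

```bash
ls; mkdir -p pics; cat > h.py <<'E'
from station import r
import numpy as np, cv2
from scipy.spatial.transform import Rotation as R
def cloud(c):
    d=c["range_z"]; h,w=d.shape
    v,u=np.mgrid[0:h,0:w]
    p=cv2.undistortPoints(np.stack([u,v],-1).reshape(-1,1,2).astype(np.float64),np.array(c["intrinsics"]),np.array(c["dist"])).reshape(h,w,2)
    P=np.concatenate([p,np.ones((h,w,1))],-1)*d[...,None]
    W=P@R.from_quat(c["orientation"]).as_matrix().T+np.array(c["origin"])
    W[d==0]=np.nan
    return W
def snap(name,fn=None):
    c=r.read_camera(name)
    if fn: cv2.imwrite("pics/"+fn,c["frame"][...,::-1])
    return c["frame"],cloud(c),c
E
python3 - <<'E'
from h import *
for n in("top","side"):
    f,W,c=snap(n,n+"0.png"); print(n,c["origin"],R.from_quat(c["orientation"]).as_matrix().round(2).tolist())
    np.savez("/tmp/"+n,f=f,W=W)
print(r.observe())
E
```

```text
nudge.py
pics
station.py
top [ 0.34366035 -0.04873799  1.41145798] [[0.01, -0.99, 0.14], [-1.0, -0.01, -0.01], [0.01, -0.14, -0.99]]
side [ 0.08751814 -1.12456736  0.91720007] [[0.92, -0.23, 0.32], [-0.39, -0.52, 0.76], [-0.0, -0.82, -0.57]]
{'time': 0.1, 'joint_pos': array([-8.23392530e-01,  2.55664021e-01,  1.07130144e-01, -4.21474627e-04,
       -1.42389762e+00, -2.84585307e-01]), 'qvel': array([-0.0002121 , -0.00216482,  0.00149899,  0.00200525,  0.00040771,
       -0.00041052]), 'tau': array([-2.47684693e-03, -3.87606311e+01,  2.38470715e+01,  5.37788898e+00,
       -3.83527688e-03, -1.23097965e-05]), 'eef_pos': array([ 0.24538321, -0.4916862 ,  0.20749743]), 'eef_rot': array([-2.29319160e-01,  9.73350919e-01,  8.13984160e-04, -2.22093625e-04]), 'ft_force': array([ 0.16905809,  1.23699255, -0.17188831]), 'moment': array([ 0.0638809 ,  0.03179309, -0.01757523]), 'finger_force': 0.0, 'opening': 0.0851028574127192}
```
View pics/top0.png

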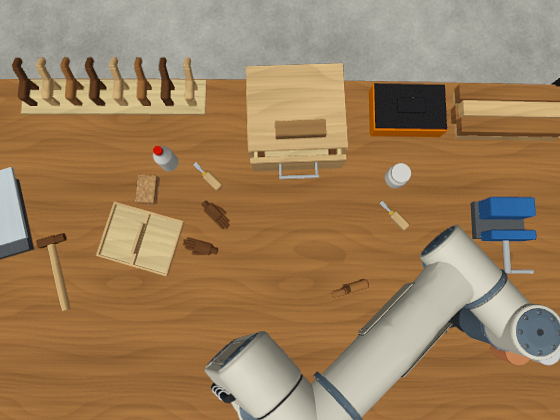

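View pics/side0.png

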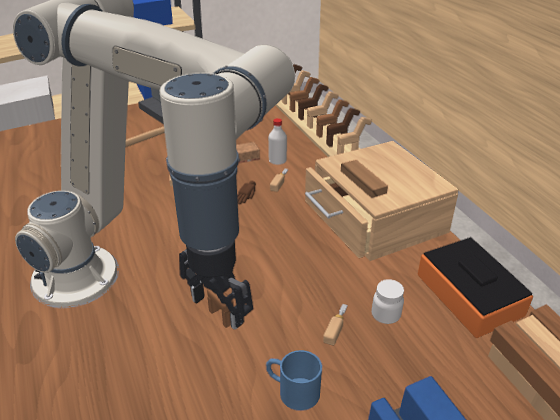

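The top view shows the chest at (297,110) with its drawer ajar and the handle at (299,177). Gouges lie at (208,177) and (395,216), hands at (215,213) and (201,247), the tray at (140,238) and the horse at (350,290). The side view shows the mug at (300,380). The arm could be hiding something else.

```bash
python3 - <<'E'
from h import *
z=np.load("/tmp/top.npz"); f,W=z["f"],z["W"]
m=((W[...,2]>0.006)).astype(np.uint8)
n,l,s,c=cv2.connectedComponentsWithStats(m)
for i in range(1,n):
    if s[i,4]<40: continue
    p=W[l==i]; rc=cv2.minAreaRect(p[:,:2].astype(np.float32)*1000)
    print(s[i].tolist(),c[i].round(),p.mean(0).round(3),"zmax",p[:,2].max().round(3),"rect",[np.round(a,0) for a in rc])
print("bench z",np.nanmedian(W[240:340,200:300,2]))
for u,v in [(299,178),(285,178),(315,178),(250,152),(345,152),(297,152),(300,165),(297,100),(142,235)]: print(u,v,W[v,u].round(3))
E
```

```text
[12, 57, 195, 58, 7489] [110.  91.] [0.93  0.512 0.051] zmax 0.145 rect [array([939., 517.]), array([623., 148.]), np.float64(90.0)]
[245, 63, 103, 116, 10474] [296. 117.] [ 0.813 -0.092  0.135] zmax 0.177 rect [array([808., -89.]), array([351., 311.]), np.float64(3.0)]
[368, 83, 79, 54, 4040] [407. 110.] [ 0.867 -0.452  0.07 ] zmax 0.097 rect [array([ 877., -461.]), array([244., 163.]), np.float64(90.0)]
[451, 84, 109, 58, 5689] [507. 112.] [ 0.865 -0.777  0.072] zmax 0.088 rect [array([ 891., -796.]), array([355., 200.]), np.float64(90.0)]
[153, 145, 26, 26, 453] [165. 158.] [0.695 0.309 0.093] zmax 0.156 rect [array([712., 335.]), array([99., 58.]), np.float64(61.0)]
[193, 162, 29, 28, 229] [209. 178.] [0.649 0.183 0.023] zmax 0.035 rect [array([659., 193.]), array([119.,  27.]), np.float64(47.0)]
[385, 164, 26, 24, 464] [397. 175.] [ 0.653 -0.415  0.065] zmax 0.087 rect [array([ 656., -421.]), array([68., 64.]), np.float64(82.0)]
[0, 167, 34, 92, 2121] [ 12. 217.] [0.504 0.759 0.112] zmax 0.154 rect [array([522., 799.]), array([242., 164.]), np.float64(17.0)]
[134, 175, 25, 29, 5
[... 661 characters left out ...]
, 233, 33, 78, 850] [ 56. 266.] [0.361 0.659 0.021] zmax 0.032 rect [array([342., 670.]), array([243.,  91.]), np.float64(7.0)]
[183, 237, 35, 18, 400] [199. 246.] [0.427 0.207 0.02 ] zmax 0.03 rect [array([424., 208.]), array([111.,  48.]), np.float64(76.0)]
[332, 279, 37, 18, 338] [351. 288.] [ 0.304 -0.26   0.089] zmax 0.131 rect [array([ 302., -257.]), array([ 28., 120.]), np.float64(16.0)]
bench z -0.001095186062296638
299 178 [ 0.656 -0.108 -0.005]
285 178 [ 0.632 -0.061  0.105]
315 178 [ 0.656 -0.161 -0.   ]
250 152 [0.708 0.045 0.12 ]
345 152 [ 0.745 -0.261 -0.001]
297 152 [ 0.736 -0.1    0.024]
300 165 [ 0.68  -0.108  0.074]
297 100 [ 0.867 -0.096  0.139]
142 235 [0.462 0.39  0.022]
```

```bash
cat >> h.py <<'E'
def ray(c,uv,z):
    "cast pixels onto plane z (with bench offset not corrected)"
    p=cv2.undistortPoints(np.asarray(uv,float).reshape(-1,1,2),np.array(c["intrinsics"]),np.array(c["dist"])).reshape(-1,2)
    d=np.c_[p,np.ones(len(p))]@R.from_quat(c["orientation"]).as_matrix().T
    o=np.array(c["origin"]); return (o+d*((z-o[2])/d[:,2])[:,None])
def pix(m): return np.argwhere(m)[:,::-1]
def rect(P): return cv2.minAreaRect((P[:,:2]*1000).astype(np.float32))
def tool():
    s=r.observe(); M=R.from_quat(s["eef_rot"]).as_matrix(); return s,M
E
python3 - <<'E'
from h import *
f,W,c=snap("top")
z=W[...,2]; U=np.zeros(z.shape,bool); U[55:190,235:360]=1
m=U&(z>.132)&(z<.165)
P=ray(c,pix(m),.146); print("top",rect(P), W[m].mean(0))
hsv=cv2.cvtColor(f,cv2.COLOR_RGB2HSV)
m=np.zeros(z.shape,bool); m[172:186,270:325]=1
m&=(hsv[...,1]<60)&(hsv[...,2]>120)
P=ray(c,pix(m),.113); print("bar",m.sum(),rect(P),P.mean(0),W[m].mean(0))
for v in range(146,182,2): print(v,f[v,298],W[v,298].round(3))
E
```

```text
top ((827.71142578125, -92.29838562011719), (304.10504150390625, 300.1264953613281), 2.7058069705963135) [ 0.84913324 -0.09008497  0.14423553]
bar 153 ((639.3002319335938, -101.75349426269531), (18.538549423217773, 117.85359954833984), 0.5059221982955933) [ 0.63617959 -0.09873141  0.113     ] [ 0.63998969 -0.09942183  0.09580975]
146 [206 175 124] [ 0.72  -0.099  0.146]
148 [201 169 116] [ 0.715 -0.099  0.142]
150 [179 159 112] [ 0.743 -0.104  0.023]
152 [191 171 123] [ 0.735 -0.104  0.026]
154 [199 178 129] [ 0.728 -0.103  0.029]
156 [196 166 114] [ 0.694 -0.099  0.129]
158 [197 167 116] [ 0.688 -0.1    0.128]
160 [207 176 125] [ 0.681 -0.099  0.13 ]
162 [124  99  65] [ 0.68 -0.1   0.11]
164 [139 112  72] [ 0.681 -0.101  0.085]
166 [127 100  67] [ 0.68  -0.102  0.06 ]
168 [128 103  68] [ 0.681 -0.103  0.032]
170 [157 111  62] [ 0.682 -0.105 -0.001]
172 [156 109  56] [ 0.675 -0.105  0.001]
174 [135  90  46] [ 0.669 -0.105 -0.001]
176 [172 178 180] [ 0.637 -0.1    0.11 ]
178 [158 137 123] [ 0.655 -0.105 -0.001]
180 [152 104  55] [ 0.647 -0.105  0.003]
```

```bash
python3 - <<'E'
import cv2
i=cv2.imread("pics/top0.png")[50:260,90:430]; cv2.imwrite("pics/crop1.png",cv2.resize(i,None,fx=2.3,fy=2.3,interpolation=cv2.INTER_CUBIC))
E
```

```text
(no output)
```

View pics/crop1.png

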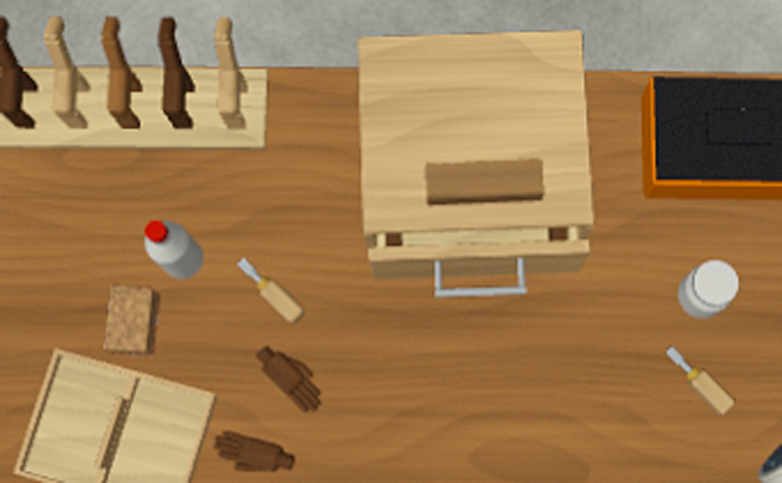

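The enlarged crop confirms two gouges (crop pixels (275,292) and (705,382)), two hands, and the drawer about 30 mm ajar with the chest turned about 2.7°. Next I'll go to the handle.

```bash
cat > go.py <<'E'
import sys
from h import *
# target TCP x y z, yaw (deg) of the closing line; prints shift and turn in tool axes
x,y,z,yaw=map(float,sys.argv[1:5]); s,M=tool()
cur=np.degrees(np.arctan2(M[1,1],M[0,1])); d=(yaw-cur+90)%180-90
if len(sys.argv)>5: d+=float(sys.argv[5])
yw=np.radians(cur+d); Y=np.array([np.cos(yw),np.sin(yw),0]); Z=np.array([0,0,-1.]); G=np.c_[np.cross(Y,Z),Y,Z]
rv=R.from_matrix(M.T@G).as_rotvec(); t=M.T@(np.array([x,y,z])-s["eef_pos"])
print("shift",t.round(4),"turn",rv.round(3),"rows",max(np.linalg.norm(t)/.05,np.linalg.norm(rv)/.15).round(1),"q",s["joint_pos"].round(2),"open",round(s["opening"],3),"t",s["time"])
E
python3 go.py .637 -.099 .22 2.7
```

```text
shift [-0.5258  0.1767 -0.0122] turn [ 1.000e-03  1.000e-03 -1.155e+00] rows 11.1 q [-0.82  0.26  0.11 -0.   -1.42 -0.28] open 0.085 t 0.15
```

```bash
python3 nudge.py '0.03 -0.23 0.077 -0.012 0 0 -0.6; 0.03 -0.23 0.077 -0.012 0 0 -0.6; 0.03 -0.23 0.077 -0.012 0 0 -0.6; 0.03 -0.23 0.077 -0.012 0 0 -0.6;0.03 -0.23 0.077 -0.012 0 0 -0.6' 40; python3 go.py .637 -.099 .22 2.7
```

```text
time: 0.65
eef_pos: [0.4182, -0.3185, 0.2203]
eef_rot: [-0.509, 0.861, 0.0, 0.0]
ft_force: [1.6, -0.4, 0.3]
opening: 0.03
finger_force: 0.0
shift [-0.2978 -0.0858  0.0003] turn [ 0.    0.   -0.55] rows 6.2 q [-0.35  0.2   0.07 -0.   -1.44 -0.15] open 0.03 t 0.65
```

```bash
python3 nudge.py '0.03 -0.05 -0.014 0 0 0 -0.15;0.03 -0.1 -0.029 0 0 0 -0.3;0.03 -0.15 -0.043 0 0 0 -0.45;0.03 -0.2 -0.058 0 0 0 -0.55;0.03 -0.25 -0.072 0 0 0 -0.55'>/dev/null; python3 nudge.py '0.03 -0.0478 -0.0138 0 0 0 0;0.03 -0.0478 -0.0138 0 0 0 0;0.03 -0.0478 -0.0138 0 0 0 0' ;python3 go.py .637 -.099 .094 2.7
python3 - <<'E'
from h import *
f,W,c=snap("side","s1.png"); f,W,c=snap("top","t1.png")
E
```

```text
time: 1.45
eef_pos: [0.6063, -0.0947, 0.2196]
eef_rot: [0.723, -0.691, -0.0, 0.0]
ft_force: [0.5, -0.0, -0.4]
opening: 0.0298
finger_force: 0.0
shift [ 0.0057 -0.0307  0.1255] turn [ 0.001 -0.    -0.003] rows 2.6 q [ 0.1   0.38  0.32 -0.   -1.51 -0.05] open 0.03 t 1.45
```

View pics/s1.png

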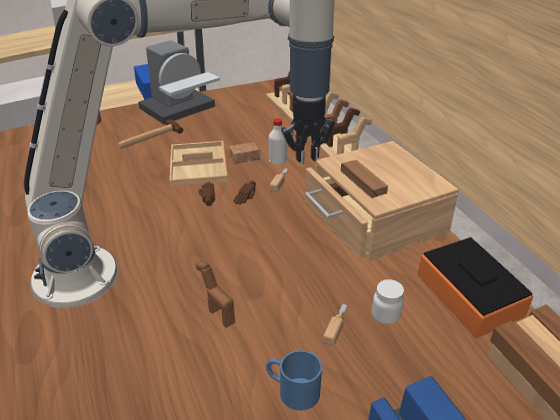

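View pics/t1.png

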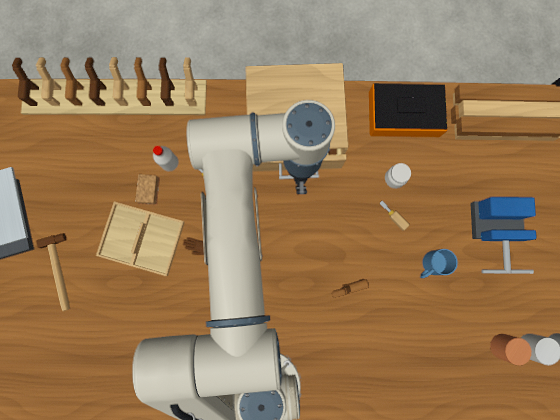

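No third gouge: the views show gouges at (395,216) top and near the glue, two hands, and the mug at (440,263). Now I'll grasp the bar.

```bash
python3 nudge.py '0.03 0.0057 -0.0307 0 0 0 -0.003;0.03 0.0057 -0.0307 0.05 0 0 -0.003;0.03 0.0057 -0.0307 0.1 0 0 -0.003;0.03 0.0057 -0.0307 0.1255 0 0 -0.003;0.03 0.0057 -0.0307 0.1255 0 0 -0.003' 60; python3 nudge.py '0 0 0 0 0 0 0;0 0 0 0 0 0 0;0 0 0 0 0 0 0;0 0 0 0 0 0 0'
```

```text
time: 2.05
eef_pos: [0.6334, -0.1017, 0.0902]
eef_rot: [0.722, -0.692, -0.003, 0.003]
ft_force: [-0.8, -0.6, 0.2]
opening: 0.0299
finger_force: 0.0
time: 2.45
eef_pos: [0.6378, -0.1005, 0.0964]
eef_rot: [0.723, -0.691, 0.001, -0.001]
ft_force: [0.2, -0.1, -0.2]
opening: -0.0
finger_force: 0.0
```

```bash
python3 - <<'E'
from h import *
f,W,c=snap("side")
cv2.imwrite("pics/s2.png",cv2.resize(f[90:260,230:430,::-1],None,fx=3.5,fy=3.5,interpolation=cv2.INTER_CUBIC))
print(r.observe()["opening"])
E
```

```text
0.00010842557091804021
```

View pics/s2.png

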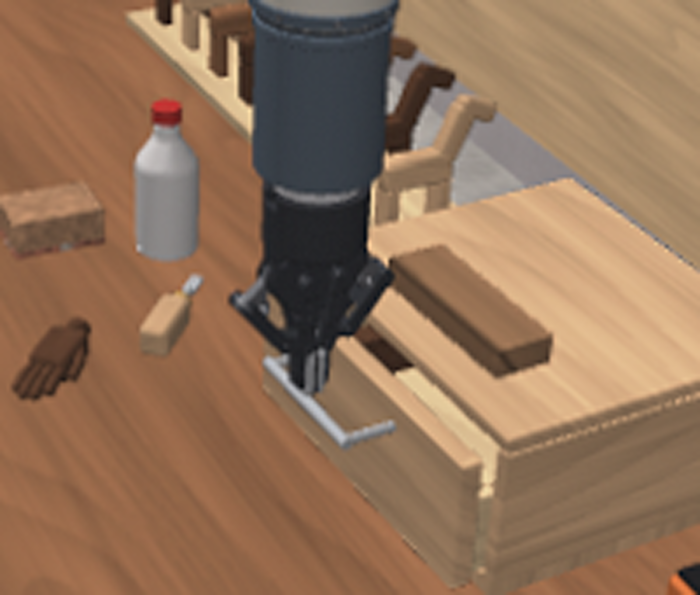

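```bash
python3 - <<'E'
from h import *
f,W,c=snap("side")
v0,u0=90,230
for (a,b) in [(308,380),(305,372),(318,375),(300,365),(310,350),(285,376),(325,420),(335,430),(290,383)]:
    u,v=round(u0+a/3.5),round(v0+b/3.5); print(a,b,f[v,u],W[v,u].round(3))
hsv=cv2.cvtColor(f,cv2.COLOR_RGB2HSV); m=np.zeros(f.shape[:2],bool); m[190:217,302:345]=1
m&=(hsv[...,1]<60)&(hsv[...,2]>100); P=W[m]; P=P[np.isfinite(P[:,0])]; print(len(P)); print(P[::12].round(3))
print(r.observe()["eef_pos"])
f,W,c=snap("top"); 
hsv=cv2.cvtColor(f,cv2.COLOR_RGB2HSV); m=np.zeros(f.shape[:2],bool); m[160:190,270:330]=1
m&=(hsv[...,1]<60)&(hsv[...,2]>100); P=W[m]; print(P[P[:,2]>.09][::8].round(3))
E
```

```text
308 380 [112 111 114] [ 0.633 -0.11   0.133]
305 372 [91 90 93] [ 0.631 -0.108  0.142]
318 375 [103 104 107] [ 0.641 -0.111  0.138]
300 365 [29 29 32] [ 0.629 -0.107  0.148]
310 350 [58 58 61] [ 0.638 -0.104  0.157]
285 376 [193 197 202] [ 0.633 -0.071  0.116]
325 420 [189 193 201] [ 0.637 -0.133  0.113]
335 430 [190 193 201] [ 0.637 -0.15   0.115]
290 383 [107 108 113] [ 0.625 -0.099  0.129]
219
[[ 0.643 -0.105  0.155]
 [ 0.635 -0.111  0.155]
 [ 0.629 -0.044  0.109]
 [ 0.633 -0.059  0.115]
 [ 0.631 -0.058  0.108]
 [ 0.634 -0.108  0.135]
 [ 0.624 -0.106  0.13 ]
 [ 0.676  0.004  0.04 ]
 [ 0.638 -0.102  0.115]
 [ 0.635 -0.113  0.116]
 [ 0.637 -0.121  0.115]
 [ 0.638 -0.13   0.114]
 [ 0.633 -0.134  0.112]
 [ 0.636 -0.14   0.111]
 [ 0.678 -0.158  0.111]
 [ 0.659 -0.157  0.113]
 [ 0.642 -0.156  0.114]
 [ 0.639 -0.152  0.109]
 [ 0.638 -0.163  0.114]]
[ 0.63738879 -0.10034336  0.0956251 ]
[[ 0.587 -0.025  0.485]
 [ 0.588 -0.042  0.483]
 [ 0.591 -0.06   0.473]
 [ 0.597 -0.078  0.448]
 [ 0.591 -0.095  0.472]
 [ 0.593 -0.113  0.465]
 [ 0.602 -0.133  0.433]
 [ 0.598 -0.076  0.436]
 [ 0.591 -0.093  0.463]
 [ 0.591 -0.111  0.464]
 [ 0.599 -0.131  0.433]
 [ 0.592 -0.091  0.451]
 [ 0.591 -0.109  0.457]
 [ 0.597 -0.128  0.435]
 [ 0.593 -0.089  0.44 ]
 [ 0.591 -0.107  0.449]
 [ 0.674 -0.043  0.109]
 [ 0.591 -0.096  0.436]
 [ 0.592 -0.115  0.436]
 [ 0.59  -0.09   0.433]
 [ 0.59  -0.108  0.432]
 [ 0.661 -0.043  0.111]
 [ 0.656 -0.043  0.105]
 [ 0.653 -0.049  0.106]
 [ 0.649 -0.155  0.112]
 [ 0.641 -0.046  0.115]
 [ 0.64  -0.049  0.109]
 [ 0.639 -0.145  0.116]
 [ 0.638 -0.049  0.104]
 [ 0.636 -0.073  0.112]
 [ 0.637 -0.14   0.109]
 [ 0.634 -0.043  0.108]
 [ 0.633 -0.067  0.113]
 [ 0.632 -0.091  0.118]
 [ 0.631 -0.043  0.107]
 [ 0.593 -0.104  0.217]
 [ 0.582 -0.105  0.214]]
```

```bash
python3 nudge.py '0 0 0.01 0 0 0 0;0 0 0.02 0 0 0 0;0 0 0.03 0 0 0 0;0 0 0.03 0 0 0 0'
python3 - <<'E'
from h import *
f,W,c=snap("side")
cv2.imwrite("pics/s3.png",cv2.resize(f[150:250,280:380,::-1],None,fx=6,fy=6,interpolation=cv2.INTER_CUBIC))
E
```

```text
time: 3.0
eef_pos: [0.606, -0.1018, 0.0953]
eef_rot: [0.723, -0.691, 0.0, -0.0]
ft_force: [0.6, -1.1, 1.0]
opening: 0.0002
finger_force: 0.0
```

View pics/s3.png

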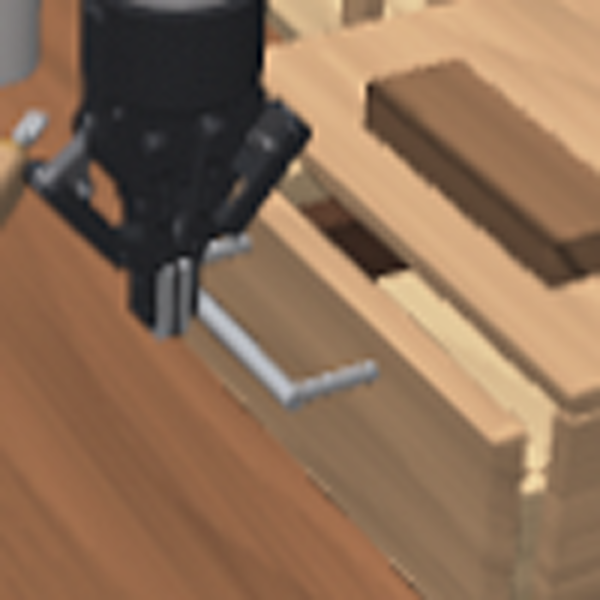

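The shut fingers moved out over the bar without touching it (tips at about crop (165,335)), and the drawer didn't move. I'll measure the real tip height against the bar.

```bash
python3 - <<'E'
from h import *
f,W,c=snap("side")
for v in range(190,209,2): print(v,[ (W[v,u].round(3).tolist(),int(f[v,u].mean())) for u in (306,310)])
print(r.observe()["eef_pos"],r.observe()["ft_force"])
E
```

```text
190 [([0.599, -0.108, 0.169], 34), ([0.609, -0.111, 0.168], 40)]
192 [([0.598, -0.11, 0.164], 37), ([0.612, -0.106, 0.158], 29)]
194 [([0.597, -0.112, 0.16], 30), ([0.609, -0.112, 0.156], 136)]
196 [([0.6, -0.106, 0.149], 61), ([0.609, -0.113, 0.151], 80)]
198 [([0.601, -0.105, 0.142], 70), ([0.611, -0.109, 0.142], 83)]
200 [([0.6, -0.108, 0.138], 70), ([0.609, -0.112, 0.138], 98)]
202 [([0.599, -0.11, 0.133], 72), ([0.611, -0.109, 0.129], 98)]
204 [([0.6, -0.108, 0.126], 99), ([0.611, -0.11, 0.124], 98)]
206 [([0.674, 0.039, 0.005], 116), ([0.673, 0.01, 0.024], 102)]
208 [([0.673, 0.035, 0.0], 115), ([0.679, 0.022, 0.007], 105)]
[ 0.60706015 -0.1018033   0.09516598] [ 0.94253922 -0.30260192 -0.16529709]
```

The real tips sit about 27 mm higher than the reported TCP, so I'll go that much lower.

```bash
python3 nudge.py '0.03 0 0 0 0 0 0;0.03 0 0 0 0 0 0;0.03 0 -0.031 0 0 0 0;0.03 0 -0.031 0 0 0 0;0.03 0 -0.031 0 0 0 0' 60; python3 nudge.py '0.03 0 0 0.015 0 0 0;0.03 0 0 0.033 0 0 0;0.03 0 0 0.033 0 0 0';  python3 nudge.py '0 0 0 0 0 0 0;0 0 0 0 0 0 0;0 0 0 0 0 0 0;0 0 0 0 0 0 0'
```

```text
time: 3.6
eef_pos: [0.6382, -0.1003, 0.0941]
eef_rot: [0.723, -0.691, -0.0, 0.0]
ft_force: [-0.1, -1.0, 1.0]
opening: 0.0299
finger_force: 0.0
time: 3.9
eef_pos: [0.6382, -0.1005, 0.0621]
eef_rot: [0.723, -0.691, 0.001, -0.0]
ft_force: [-0.8, -0.7, -0.1]
opening: 0.03
finger_force: 0.0
time: 4.3
eef_pos: [0.6378, -0.1003, 0.0621]
eef_rot: [0.723, -0.691, -0.0, 0.0]
ft_force: [-2.0, 0.3, 2.6]
opening: 0.0084
finger_force: 58.5
```

Gripped. Pulling.

```bash
python3 nudge.py '0 0 0.03 0 0 0 0;0 0 0.06 0 0 0 0;0 0 0.09 0 0 0 0;0 0 0.12 0 0 0 0;0 0 0.15 0 0 0 0'; python3 nudge.py '0 0 0.01 0 0 0 0;0 0 0.02 0 0 0 0;0 0 0.025 0 0 0 0;0 0 0.025 0 0 0 0'
```

```text
time: 4.8
eef_pos: [0.4887, -0.1073, 0.0621]
eef_rot: [0.723, -0.691, 0.001, -0.001]
ft_force: [3.7, -0.5, -0.2]
opening: 0.0078
finger_force: 60.8
time: 5.2
eef_pos: [0.4629, -0.1085, 0.062]
eef_rot: [0.723, -0.691, -0.0, 0.0]
ft_force: [-2.0, -1.2, 4.5]
opening: 0.0081
finger_force: 61.4
```

```bash
python3 nudge.py '0 0 0.004 0 0 0 0;0 0 0.008 0 0 0 0;0 0 0.012 0 0 0 0;0 0 0.012 0 0 0 0'
```

```text
time: 5.6
eef_pos: [0.4509, -0.109, 0.062]
eef_rot: [0.723, -0.691, 0.0, 0.0]
ft_force: [0.0, -3.7, 4.1]
opening: 0.0079
finger_force: 61.4
```

```bash
python3 nudge.py '0 0 0.004 0 0 0 0;0 0 0.008 0 0 0 0;0 0 0.008 0 0 0 0'; python3 nudge.py '0 0 0.004 0 0 0 0;0 0 0.008 0 0 0 0;0 0 0.008 0 0 0 0'
```

```text
time: 5.9
eef_pos: [0.4478, -0.1092, 0.0622]
eef_rot: [0.723, -0.691, 0.003, -0.003]
ft_force: [16.2, -7.1, -11.6]
opening: 0.008
finger_force: 60.0
time: 6.2
eef_pos: [0.4482, -0.1091, 0.0623]
eef_rot: [0.723, -0.69, 0.009, -0.008]
ft_force: [43.6, -12.3, -40.6]
opening: 0.008
finger_force: 58.3
```

At the stop. I'll release, lift, move towards the right-hand gouge and take a look.

```bash
python3 nudge.py '0 0 -0.012 0 0 0 0;0 0 -0.012 0 0 0 0;0.03 0 -0.012 0 0 0 0;0.03 0 -0.012 0 0 0 0;0.03 0 -0.012 0 0 0 0'|sed -n 2,4p; python3 nudge.py '0.03 0 0 -0.05 0 0 0;0.03 0 0 -0.1 0 0 0;0.03 0 0 -0.15 0 0 0;0.06 0 0 -0.15 0 0 0'|sed -n 2p; python3 go.py .5 -.42 .2 45
```

```text
eef_pos: [0.4461, -0.1086, 0.0613]
eef_rot: [0.723, -0.691, -0.001, 0.0]
ft_force: [-0.1, 0.5, 0.5]
eef_pos: [0.4505, -0.1095, 0.219]
shift [ 0.3124 -0.0351  0.0199] turn [-0.012 -0.006 -0.74 ] rows 6.3 q [ 0.1   0.07 -0.09  0.   -1.4  -0.06] open 0.043 t 7.1
```

```bash
python3 nudge.py '0.06 0.05 -0.006 0 0 0 -0.15;0.06 0.1 -0.012 0 0 0 -0.3;0.06 0.15 -0.018 0 0 0 -0.45;0.06 0.2 -0.024 0 0 0 -0.6;0.06 0.25 -0.03 0 0 0 -0.74'|sed -n 2p
cat > find.py <<'E'
from h import *
import sys
def comps(W,lo=.008,hi=.045,box=(.25,.75,-.6,.6),amin=40):
    z=W[...,2]; m=(z>lo)&(z<hi)&(W[...,0]>box[0])&(W[...,0]<box[1])&(W[...,1]>box[2])&(W[...,1]<box[3])
    n,l,s,c=cv2.connectedComponentsWithStats(m.astype(np.uint8))
    return [(l==i) for i in range(1,n) if s[i,4]>amin]
if __name__=="__main__":
  for cam in ("top","side"):
    f,W,c=snap(cam,f"auto_{cam}.png"); np.savez("/tmp/"+cam,f=f,W=W)
    for m in comps(W,.008 if cam=="top" else .010):
        P=W[m]; rc=rect(P); col=f[m].mean(0).astype(int)
        if max(rc[1])<170: print(cam,"px",pix(m).mean(0).round(),"mean",P.mean(0).round(3),"zmax",P[:,2].max().round(3),"rect",np.round(rc[0]),np.round(rc[1]),round(rc[2]),"col",col)
E
python3 find.py
```

```text
eef_pos: [0.4836, -0.3292, 0.2115]
top px [173. 165.] mean [0.689 0.3   0.028] zmax 0.044 rect [691. 303.] [22. 57.] 50 col [110 107 100]
top px [209. 178.] mean [0.649 0.183 0.023] zmax 0.034 rect [658. 193.] [117.  28.] 48 col [174 149 107]
top px [147. 189.] mean [0.609 0.379 0.034] zmax 0.045 rect [610. 382.] [62. 88.] 86 col [153 117  76]
top px [216. 214.] mean [0.531 0.159 0.02 ] zmax 0.033 rect [536. 158.] [113.  47.] 46 col [91 57 31]
top px [200. 246.] mean [0.427 0.207 0.021] zmax 0.033 rect [424. 207.] [114.  48.] 76 col [91 57 30]
top px [426. 263.] mean [ 0.378 -0.508  0.028] zmax 0.045 rect [ 377. -511.] [23. 96.] 68 col [ 55  83 105]
top px [446. 262.] mean [ 0.383 -0.571  0.027] zmax 0.045 rect [ 383. -567.] [69. 28.] 1 col [ 52  82 103]
side px [244. 151.] mean [0.605 0.373 0.03 ] zmax 0.043 rect [608. 384.] [73. 92.] 88 col [142 107  81]
side px [277. 157.] mean [0.694 0.301 0.027] zmax 0.045 rect [697. 303.] [31. 56.] 66 col [132 129 128]
side px [278. 180.] mean [0.643 0.174 0.024] zmax 0.035 rect [657. 193.] [124.  29.] 48 col [166 135 106]
side px [239. 195.] m
[... 238 characters left out ...]
 0.044 rect [ 294. -256.] [14. 21.] 63 col [85 60 44]
side px [386. 313.] mean [ 0.643 -0.442  0.027] zmax 0.045 rect [ 646. -437.] [34. 69.] 51 col [133 130 129]
side px [335. 326.] mean [ 0.521 -0.425  0.024] zmax 0.034 rect [ 536. -410.] [122.  27.] 44 col [174 143 113]
side px [228. 317.] mean [ 0.315 -0.309  0.027] zmax 0.045 rect [ 317. -309.] [14. 30.] 90 col [85 60 44]
side px [300. 372.] mean [ 0.397 -0.513  0.03 ] zmax 0.045 rect [ 394. -514.] [21. 62.] 67 col [59 78 98]
side px [273. 375.] mean [ 0.344 -0.496  0.03 ] zmax 0.045 rect [ 345. -496.] [11. 30.] 43 col [ 77  92 112]
side px [299. 399.] mean [ 0.369 -0.569  0.028] zmax 0.045 rect [ 372. -564.] [34. 78.] 64 col [57 75 94]
```

```bash
cat >> h.py <<'E'
def item(name,x,y,kind,rad=.09):
    "kind gouge: handle rect; kind hand: palm rect. returns centre, axis yaw"
    f,W,c=snap(name)
    top=.028 if kind=="gouge" else .026
    d=np.hypot(W[...,0]-x,W[...,1]-y)
    m=((d<rad)&(W[...,2]>.019)&(W[...,2]<.05))
    if kind=="gouge": m&=(f[...,0].astype(int)-f[...,2]>35)
    else: m&=f.max(-1)<140
    n,l,s,cc=cv2.connectedComponentsWithStats(m.astype(np.uint8)); i=1+np.argmax(s[1:,4]); m=l==i
    P=W[m]; hi=P[P[:,2]>top-.008]
    q=ray(c,pix(m),top); rc=rect(q); rd=rect(hi)
    print(name,"ray",np.round(rc[0]),np.round(rc[1]),round(rc[2],1),"| depth",np.round(rd[0]),np.round(rd[1]),round(rd[2],1),"mean",hi.mean(0).round(4),"n",len(q))
E
python3 - <<'E'
from h import *
item("side",.521,-.425,"gouge")
for n in("top","side"): item(n,.649,.183,"gouge")
for n in("top","side"): item(n,.531,.159,"hand",.07); item(n,.427,.207,"hand",.07)
# first-top frame of right gouge
f,W,c=snap("top")
z=W[...,2]
# drawer: bar & front face
m=np.zeros(z.shape,bool); m[180:260,240:340]=1
hsv=cv2.cvtColor(f,cv2.COLOR_RGB2HSV)
b=m&(hsv[...,1]<50)&(hsv[...,2]>120)&(z>.09)&(z<.125)
P=W[b]; print("bar",rect(P),rect(ray(c,pix(b),.113)),P.mean(0))
# drawer front top edge z .13
b=m&(z>.122)&(z<.14); P=ray(c,pix(b),.13); print("front",rect(P),P.mean(0))
i=f[130:270,220:400]; cv2.imwrite("pics/dr.png",cv2.resize(i[...,::-1],None,fx=4,fy=4,interpolation=cv2.INTER_CUBIC))
E
python3 go.py .50 -.445 .12 137
```

```text
side ray [ 518. -429.] [80. 27.] 44.5 | depth [ 520. -425.] [79. 27.] 42.5 mean [ 0.5161 -0.4295  0.027 ] n 307
top ray [643. 177.] [75. 25.] 45.6 | depth [643. 177.] [74. 25.] 45.7 mean [0.6418 0.1754 0.0255] n 174
side ray [639. 171.] [82. 31.] 46.8 | depth [644. 179.] [81. 28.] 46.3 mean [0.6382 0.171  0.0278] n 131
top ray [546. 170.] [78. 45.] 46.5 | depth [547. 171.] [78. 45.] 46.3 mean [0.5424 0.1703 0.0238] n 232
top ray [425. 192.] [44. 76.] 0.5 | depth [426. 192.] [44. 77.] 0.6 mean [0.4248 0.1962 0.0236] n 235
side ray [519. 153.] [95. 29.] 50.8 | depth [521. 158.] [87. 30.] 48.9 mean [0.5127 0.1528 0.0234] n 80
side ray [421. 198.] [103.  43.] 76.2 | depth [423. 205.] [104.  43.] 76.2 mean [0.4241 0.1979 0.0248] n 194
bar ((464.91912841796875, -85.80904388427734), (44.47473907470703, 71.27937316894531), 0.42898595333099365) ((465.0102233886719, -85.68682861328125), (44.598304748535156, 71.0679931640625), 0.3980770707130432) [ 0.45440665 -0.07455895  0.11075658]
front ((496.66046142578125, -53.01445770263672), (18.778257369995117, 176.8979949951172), 2.6085221767425537) [ 0.4966514  -0.04877685  0.13      ]
shift [0.0996 0.0653 0.0925] turn [-1.000e-03 -0.000e+00  1.465e+00] rows 9.8 q [-0.33  0.32  0.21 -0.   -1.46  1.04] open 0.06 t 8.1
```

View pics/dr.png

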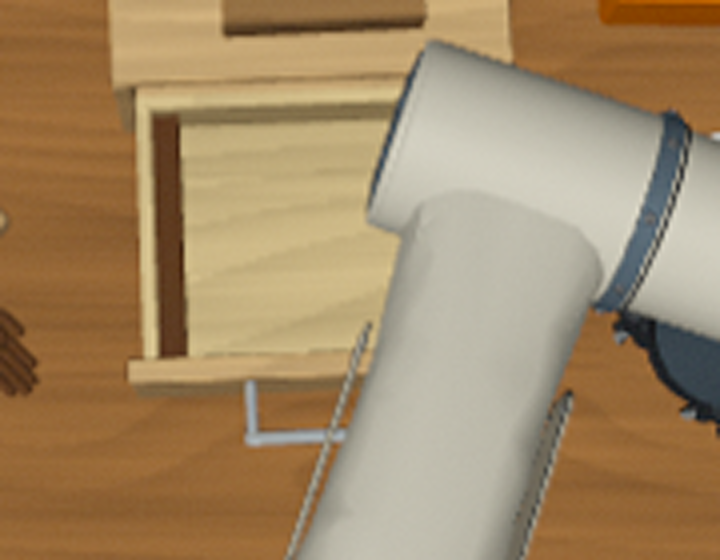

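The drawer is wide open. The left ledge is at crop x≈170, the front's left end at (130,370), and the well comes out near (0.508, -0.108). Next is the right gouge, handle centre about (0.515, -0.429).

```bash
python3 go.py .515 -.429 .09 136; python3 nudge.py '0.06 0 0.02 0 0 0 0.15;0.06 0.02 0.03 0 0 0 0.3;0.06 0.04 0.04 0 0 0 0.45;0.06 0.06 0.05 0 0 0 0.6;0.06 0.08 0.06 0 0 0 0.75'>/dev/null;  python3 go.py .515 -.429 .09 136
```

```text
shift [0.0973 0.0435 0.1225] turn [-1.000e-03 -0.000e+00  1.482e+00] rows 9.9 q [-0.33  0.32  0.21 -0.   -1.46  1.04] open 0.06 t 8.1
shift [ 0.0002 -0.0237  0.1224] turn [-0.001  0.     0.726] rows 4.8 q [-0.48  0.46  0.42 -0.   -1.53  0.44] open 0.06 t 8.6
```

```bash
python3 nudge.py '0.06 0 -0.024 0.03 0 0 0.15;0.06 0 -0.024 0.06 0 0 0.3;0.06 0 -0.024 0.09 0 0 0.45;0.06 0 -0.024 0.11 0 0 0.6;0.06 0 -0.024 0.1224 0 0 0.726'>/dev/null;  python3 nudge.py '0.06 0 0 0 0 0 0;0.06 0 0 0 0 0 0' ; python3 go.py .515 -.429 -.018 136
python3 - <<'E'
from h import *
f,W,c=snap("side")
item("side",.521,-.425,"gouge")
d=np.hypot(W[...,0]-.515,W[...,1]+.429)
m=(d<.06)&(f.max(-1)<110)&(W[...,2]>.05)&(W[...,2]<.25); P=W[m]
for a in np.arange(.08,.16,.01):
    Q=P[(P[:,2]>a)&(P[:,2]<a+.01)]
    if len(Q): print(a.round(3),len(Q),Q[:,:2].mean(0).round(3),Q.min(0).round(3),Q.max(0).round(3))
E
```

```text
time: 9.3
eef_pos: [0.5152, -0.4285, 0.0903]
eef_rot: [-0.395, 0.919, -0.0, 0.0]
ft_force: [-0.7, -0.0, 0.9]
opening: 0.06
finger_force: 0.0
shift [ 0.0005 -0.0002  0.1083] turn [-0.001 -0.     0.009] rows 2.2 q [-0.46  0.54  0.24  0.   -1.27 -0.3 ] open 0.06 t 9.3
side ray [ 516. -429.] [82. 27.] 45.6 | depth [ 520. -425.] [80. 27.] 43.8 mean [ 0.5162 -0.4291  0.0269] n 308
0.11 2 [ 0.498 -0.402] [ 0.495 -0.405  0.118] [ 0.501 -0.399  0.119]
0.12 26 [ 0.513 -0.432] [ 0.481 -0.46   0.121] [ 0.548 -0.401  0.13 ]
0.13 40 [ 0.506 -0.426] [ 0.478 -0.461  0.13 ] [ 0.552 -0.401  0.14 ]
0.14 46 [ 0.511 -0.432] [ 0.48  -0.462  0.14 ] [ 0.549 -0.398  0.15 ]
0.15 39 [ 0.504 -0.426] [ 0.479 -0.464  0.15 ] [ 0.542 -0.399  0.16 ]
```

```bash
python3 nudge.py '0.06 0 0 0.045 0 0 0;0.06 0 0 0.085 0 0 0;0.06 0 0 0.1 0 0 0;0.06 0 0 0.108 0 0 0;0.06 0 0 0.108 0 0 0' 50;  python3 nudge.py '0 0 0 0 0 0 0;0 0 0 0 0 0 0;0 0 0 0 0 0 0;0 0 0 0 0 0 0;0 0 0 0 0 0 0'; python3 nudge.py '0 0 0 -0.04 0 0 0;0 0 0 -0.08 0 0 0;0 0 0 -0.12 0 0 0;0 0 0 -0.16 0 0 0;0 0 0 -0.16 0 0 0'
python3 go.py .593 -.146 .14 92.7
```

```text
time: 9.9
eef_pos: [0.515, -0.4288, -0.0184]
eef_rot: [-0.394, 0.919, -0.0, -0.0]
ft_force: [0.0, 0.3, -0.0]
opening: 0.0599
finger_force: 0.0
time: 10.4
eef_pos: [0.5161, -0.4295, -0.0164]
eef_rot: [-0.393, 0.919, -0.002, 0.001]
ft_force: [0.1, 0.1, 6.8]
opening: 0.027
finger_force: 49.8
time: 10.9
eef_pos: [0.5174, -0.431, 0.1493]
eef_rot: [-0.393, 0.919, -0.006, 0.003]
ft_force: [-0.1, 0.8, 0.3]
opening: 0.027
finger_force: 49.0
shift [-0.2583  0.1423  0.0078] turn [-0.012  0.006  0.761] rows 5.9 q [-0.46  0.51  0.34  0.   -1.39 -0.3 ] open 0.027 t 10.9
```

```bash
python3 nudge.py '0 -0.04 0.024 0 0 0 0.13;0 -0.08 0.048 0 0 0 0.26;0 -0.12 0.072 0 0 0 0.39;0 -0.16 0.096 0 0 0 0.52;0 -0.2 0.11 0 0 0 0.65'|sed -n '2p;5p'; python3 go.py .595 -.149 .14 92.7
```

```text
eef_pos: [0.5731, -0.2058, 0.1418]
opening: 0.0271
shift [-0.0302  0.0528  0.0019] turn [0.    0.    0.106] rows 1.2 q [-0.09  0.4   0.14 -0.   -1.31 -1.33] open 0.027 t 11.4
```

```bash
python3 nudge.py '0 -0.015 0.026 0 0 0 0.053;0 -0.0302 0.0528 0 0 0 0.106;0 -0.0302 0.0528 0 0 0 0.106'|sed -n '2p;5p'; python3 go.py .595 -.149 .016 92.7
```

```text
eef_pos: [0.596, -0.1477, 0.1411]
opening: 0.0272
shift [ 0.001  -0.0014  0.1251] turn [0.001 0.    0.007] rows 2.5 q [ 0.01  0.41  0.16 -0.   -1.32 -1.53] open 0.027 t 11.7
```

```bash
python3 nudge.py '0 0 0 0.045 0 0 0;0 0 0 0.085 0 0 0;0 0 0 0.115 0 0 0;0 0 0 0.125 0 0 0;0 0 0 0.125 0 0 0'; python3 nudge.py '0 0 0 0.001 0 0 0;0.05 0 0 0.001 0 0 0;0.05 0 0 0.001 0 0 0;0.05 0 0 0.001 0 0 0;0.05 0 0 0.001 0 0 0';python3 nudge.py '0.05 0 0 -0.04 0 0 0;0.05 0 0 -0.08 0 0 0;0.05 0 0 -0.12 0 0 0;0.05 0 0 -0.15 0 0 0;0.05 0 0 -0.15 0 0 0'|sed -n '2p'
python3 find.py|grep '^top'; python3 go.py .64 .173 .12 136
```

```text
time: 12.2
eef_pos: [0.594, -0.1516, 0.0153]
eef_rot: [-0.026, 1.0, 0.0, -0.001]
ft_force: [-1.6, -0.6, -0.8]
opening: 0.0274
finger_force: 49.0
time: 12.7
eef_pos: [0.5954, -0.1512, 0.0161]
eef_rot: [-0.026, 1.0, -0.0, 0.001]
ft_force: [0.3, -0.2, -0.5]
opening: 0.0502
finger_force: 0.0
eef_pos: [0.5978, -0.1519, 0.1714]
top px [172. 165.] mean [0.688 0.302 0.027] zmax 0.045 rect [692. 306.] [26. 59.] 46 col [115 110 102]
top px [209. 178.] mean [0.649 0.183 0.023] zmax 0.036 rect [658. 193.] [117.  27.] 47 col [177 151 109]
top px [390. 181.] mean [ 0.643 -0.401  0.027] zmax 0.043 rect [ 646. -408.] [69. 30.] 42 col [142 140 133]
top px [147. 189.] mean [0.608 0.379 0.034] zmax 0.045 rect [611. 382.] [63. 88.] 86 col [156 119  78]
top px [215. 214.] mean [0.533 0.16  0.021] zmax 0.032 rect [536. 158.] [113.  47.] 46 col [93 59 32]
top px [199. 246.] mean [0.427 0.207 0.02 ] zmax 0.032 rect [424. 208.] [111.  48.] 76 col [92 58 31]
top px [426. 263.] mean [ 0.379 -0.508  0.027] zmax 0.043 rect [ 378. -512.] [23. 94.] 70 col [ 55  84 106]
top px [446. 262.] mean [ 0.384 -0.571  0.027] zmax 0.045 rect [ 383. -566.] [28. 69.] 89 col [ 52  82 104]
shift [-0.0613  0.3213  0.0463] turn [-0.     0.002 -0.751] rows 6.6 q [ 0.01  0.4   0.2  -0.   -1.37 -1.52] open 0.05 t 13.3
```

```bash
python3 nudge.py '0.06 -0.01 0.05 0 0 0 -0.15;0.06 -0.02 0.1 0 0 0 -0.3;0.06 -0.03 0.15 0 0 0 -0.45;0.06 -0.04 0.2 0 0 0 -0.6;0.06 -0.05 0.25 0 0 0 -0.75'|sed -n '2p';python3 go.py .64 .1735 .09 136.5
```

```text
eef_pos: [0.6304, 0.098, 0.1638]
shift [-0.0614  0.0451  0.0737] turn [ 0.001 -0.003 -0.004] rows 2.1 q [ 0.4   0.45  0.28 -0.   -1.4  -1.16] open 0.06 t 13.8
```

```bash
python3 nudge.py '0.06 -0.03 0.022 0.01 0 0 0;0.06 -0.0614 0.0451 0.04 0 0 0;0.06 -0.0614 0.0451 0.0737 0 0 0;0.06 -0.0614 0.0451 0.0737 0 0 0'|sed -n '2p';python3 go.py .64 .1735 -.014 136.5; python3 -c "
from h import *
item('top',.643,.177,'gouge');item('side',.643,.177,'gouge')"
```

```text
eef_pos: [0.6369, 0.1715, 0.0843]
shift [-0.0047 -0.0015  0.0982] turn [ 0.006 -0.012 -0.009] rows 2.0 q [ 0.5   0.54  0.22 -0.   -1.26 -1.26] open 0.06 t 14.2
top ray [670. 148.] [37. 28.] 37.1 | depth [671. 149.] [38. 28.] 37.4 mean [0.6691 0.1479 0.0257] n 84
side ray [682. 155.] [81. 34.] 32.8 | depth [684. 159.] [83. 29.] 33.5 mean [0.6798 0.1544 0.0275] n 137
```

The gouge was knocked aside to about (0.680, 0.155), yaw 33°. I'll follow it.

```bash
python3 go.py .680 .155 .09 123.5
```

```text
shift [-0.0157 -0.0389  0.0011] turn [-0.    -0.003  0.217] rows 1.4 q [ 0.5   0.53  0.23  0.   -1.27 -1.26] open 0.06 t 14.3
```

```bash
python3 nudge.py '0.06 -0.008 -0.019 0 0 0 0.11;0.06 -0.0157 -0.0389 0 0 0 0.217;0.06 -0.0157 -0.0389 0 0 0 0.217;0.06 -0.0157 -0.0389 0 0 0 0.217'|sed -n '2p';python3 go.py .68 .155 -.014 123.5; python3 -c "
from h import *
item('side',.68,.155,'gouge')"
```

```text
eef_pos: [0.6814, 0.1549, 0.0936]
shift [0.0014 0.001  0.1076] turn [-0.001  0.002 -0.   ] rows 2.2 q [ 0.45  0.6   0.34  0.   -1.32 -1.43] open 0.06 t 14.7
side ray [682. 156.] [81. 32.] 37.3 | depth [687. 160.] [80. 28.] 33.9 mean [0.6808 0.1552 0.0274] n 132
```

```bash
python3 nudge.py '0.06 0 0 0.045 0 0 0;0.06 0 0 0.085 0 0 0;0.06 0 0 0.1 0 0 0;0.06 0 0 0.106 0 0 0;0.06 0 0 0.106 0 0 0' 50|sed -n '2,5p';  python3 nudge.py '0 0 0 0 0 0 0;0 0 0 0 0 0 0;0 0 0 0 0 0 0;0 0 0 0 0 0 0;0 0 0 0 0 0 0'; python3 nudge.py '0 0 0 -0.04 0 0 0;0 0 0 -0.08 0 0 0;0 0 0 -0.12 0 0 0;0 0 0 -0.16 0 0 0;0 0 0 -0.16 0 0 0'
python3 go.py .591 -.059 .14 92.7
```

```text
eef_pos: [0.6804, 0.156, -0.0137]
eef_rot: [-0.289, 0.957, -0.0, 0.0]
ft_force: [0.3, 0.8, -0.3]
opening: 0.06
time: 15.75
eef_pos: [0.6818, 0.1564, -0.0119]
eef_rot: [-0.289, 0.957, -0.0, 0.002]
ft_force: [-0.9, 0.2, 5.7]
opening: 0.0269
finger_force: 49.3
time: 16.25
eef_pos: [0.6838, 0.1563, 0.1539]
eef_rot: [-0.288, 0.957, -0.0, 0.007]
ft_force: [0.6, 0.2, -0.9]
opening: 0.0273
finger_force: 48.9
shift [ 0.1965 -0.1282  0.012 ] turn [-0.001  0.013  0.538] rows 4.7 q [ 0.45  0.57  0.45  0.   -1.44 -1.43] open 0.027 t 16.25
```

```bash
python3 nudge.py '0 0.04 -0.026 0 0 0 0.11;0 0.08 -0.052 0 0 0 0.22;0 0.12 -0.078 0 0 0 0.33;0 0.16 -0.104 0 0 0 0.44;0 0.1965 -0.128 0 0 0 0.538'|sed -n '2p;5p'; python3 go.py .591 -.059 .016 92.7
```

```text
eef_pos: [0.5858, -0.061, 0.1456]
opening: 0.0272
shift [-0.0053  0.0018  0.1296] turn [ 0.    -0.    -0.005] rows 2.6 q [ 0.16  0.36  0.09 -0.   -1.3  -1.69] open 0.027 t 16.75
```

```bash
python3 nudge.py '0 -0.005 0.002 0.045 0 0 0;0 -0.005 0.002 0.085 0 0 0;0 -0.005 0.002 0.115 0 0 0;0 -0.005 0.002 0.127 0 0 0;0 -0.005 0.002 0.128 0 0 0'; python3 nudge.py '0 0 0 0 0 0 0;0.05 0 0 0 0 0 0;0.05 0 0 0 0 0 0;0.05 0 0 0 0 0 0';python3 nudge.py '0.05 0 0 -0.04 0 0 0;0.05 0 0 -0.08 0 0 0;0.05 0 0 -0.12 0 0 0;0.05 0 0 -0.16 0 0 0;0.05 0 0 -0.2 0 0 0'|sed -n '2p'
python3 go.py .45 .40 .2 165
```

```text
time: 17.25
eef_pos: [0.5922, -0.0572, 0.0174]
eef_rot: [-0.024, 1.0, -0.0, -0.0]
ft_force: [0.6, 0.5, -1.4]
opening: 0.0268
finger_force: 50.0
time: 17.65
eef_pos: [0.5927, -0.057, 0.0185]
eef_rot: [-0.023, 1.0, 0.0, 0.001]
ft_force: [-0.2, 0.6, -0.2]
opening: 0.0497
finger_force: 0.0
eef_pos: [0.5919, -0.0571, 0.22]
shift [0.1204 0.4633 0.02  ] turn [-1.000e-03  1.000e-03 -1.262e+00] rows 9.6 q [ 0.17  0.34  0.26  0.   -1.49 -1.69] open 0.05 t 18.15
```

```bash
cat > tray.py <<'E'
from h import *
f,W,c=snap("top"); z=W[...,2]
b=(W[...,0]>.30)&(W[...,0]<.60)&(W[...,1]>.255)&(W[...,1]<.56)
m=b&(f[...,0]>130)&(f[...,1]>110)&(z<.06)&(z>.002)
m[:, :]&=~((W[...,0]>.555)&(W[...,1]>.32))
n,l,s,_=cv2.connectedComponentsWithStats(m.astype(np.uint8)); m=l==1+np.argmax(s[1:,4])
rim=m&(z>.012)&(z<.03); print("rim",rect(W[rim]))
g=m&(z>.034); P=W[g]; print("grip",len(P),rect(P),P.mean(0), "ray",rect(ray(c,pix(g),.048)))
E
python3 tray.py; python3 - <<'E'
from h import *
f,W,c=snap("top","t5.png")
cv2.imwrite("pics/t5.png",cv2.resize(f[120:290,80:360,::-1],None,fx=2.8,fy=2.8,interpolation=cv2.INTER_CUBIC))
E
```

```text
rim ((452.979736328125, 399.21087646484375), (238.4459991455078, 181.42507934570312), 74.84486389160156)
grip 97 ((453.3982849121094, 398.8361511230469), (9.848546028137207, 98.52107238769531), 74.84654998779297) [0.45233244 0.39921913 0.04611329] ray ((453.1626281738281, 398.07763671875), (9.040534973144531, 98.25947570800781), 74.24211120605469)
```

View pics/t5.png

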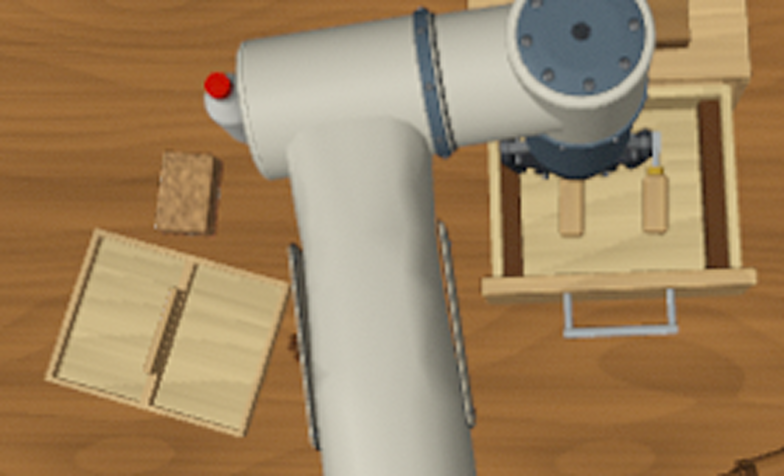

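Both gouges lie in the well at crop (571,208) and (655,203). The tray is at (0.453, 0.399) with its closing line at 74.8°.

```bash
python3 go.py .4532 .399 .2 74.85; python3 nudge.py '0.05 0.01 0.045 0 0 0 0.05;0.05 0.02 0.09 0 0 0 0.1;0.05 0.04 0.135 0 0 0 0.15;0.05 0.06 0.18 0 0 0 0.2;0.05 0.08 0.225 0 0 0 0.25'|sed -n '2p'; python3 go.py .4532 .399 .1 74.85
```

```text
shift [0.1207 0.4629 0.0231] turn [0.001 0.013 0.311] rows 9.6 q [ 0.17  0.34  0.26  0.   -1.48 -1.69] open 0.05 t 18.25
eef_pos: [0.5007, 0.1654, 0.218]
shift [0.0942 0.2189 0.1181] turn [0.001 0.001 0.059] rows 5.3 q [ 0.62  0.21  0.07  0.   -1.43 -2.39] open 0.05 t 18.75
```

```bash
python3 nudge.py '0.05 0.019 0.044 0 0 0 0.02;0.05 0.038 0.088 0 0 0 0.04;0.05 0.057 0.132 0.03 0 0 0.059;0.05 0.076 0.176 0.06 0 0 0.059;0.05 0.0942 0.2189 0.08 0 0 0.059'|sed -n '2p';python3 nudge.py '0.05 0 0 0 0 0 0;0.05 0 0 0 0 0 0'|sed -n '2p'; python3 go.py .4532 .399 -.010 74.85; python3 tray.py
```

```text
eef_pos: [0.4551, 0.3865, 0.1425]
eef_pos: [0.4555, 0.3857, 0.1427]
shift [0.0056 0.0125 0.1527] turn [-0.002 -0.     0.004] rows 3.1 q [ 0.96  0.37  0.11  0.   -1.31 -2.8 ] open 0.05 t 19.45
rim ((452.451416015625, 398.0947265625), (236.32211303710938, 181.44137573242188), 74.86902618408203)
grip 71 ((453.0899658203125, 399.3253173828125), (11.28331470489502, 99.2606430053711), 73.5680923461914) [0.45078647 0.39946522 0.0457232 ] ray ((452.61419677734375, 396.69610595703125), (12.051159858703613, 98.56348419189453), 74.207763671875)
```

```bash
python3 nudge.py '0.05 0.0056 0.0125 0.03 0 0 0;0.05 0.0056 0.0125 0.075 0 0 0;0.05 0.0056 0.0125 0.12 0 0 0;0.05 0.0056 0.0125 0.152 0 0 0;0.05 0.0056 0.0125 0.1527 0 0 0' 90|sed -n '2,4p';python3 nudge.py '0 0 0 0 0 0 0;0 0 0 0 0 0 0;0 0 0 0 0 0 0;0 0 0 0 0 0 0;0 0 0 0 0 0 0'; python3 nudge.py '0 0 0 -0.02 0 0 0;0 0 0 -0.05 0 0 0;0 0 0 -0.1 0 0 0;0 0 0 -0.15 0 0 0;0 0 0 -0.15 0 0 0'; python3 go.py .6 -.1 .14 92.7
```

```text
eef_pos: [0.4524, 0.3951, -0.0126]
eef_rot: [0.132, 0.991, -0.003, -0.002]
ft_force: [-0.9, 0.2, 0.4]
time: 20.5
eef_pos: [0.4555, 0.4002, -0.0061]
eef_rot: [0.13, 0.991, 0.002, 0.002]
ft_force: [-1.6, 0.3, 6.4]
opening: 0.0083
finger_force: 88.5
time: 21.0
eef_pos: [0.4576, 0.4019, 0.1506]
eef_rot: [0.13, 0.991, 0.007, 0.005]
ft_force: [0.2, 0.2, -2.2]
opening: 0.0085
finger_force: 88.4
shift [-0.2672 -0.4481  0.0063] turn [ 0.013  0.011 -0.308] rows 10.4 q [ 0.98  0.38  0.14  0.   -1.31 -2.81] open 0.009 t 21.0
```

```bash
python3 nudge.py '0 -0.023 -0.04 0 0 0 -0.03;0 -0.047 -0.08 0 0 0 -0.06;0 -0.07 -0.12 0 0 0 -0.09;0 -0.094 -0.16 0 0 0 -0.12;0 -0.115 -0.195 0 0 0 -0.14'|sed -n '2p;5p'
python3 - <<'E'
from h import *
f,W,c=snap("top"); z=W[...,2]; cv2.imwrite("pics/t6.png",f[...,::-1])
m=np.zeros(z.shape,bool); m[150:260,235:365]=1
b=m&(z>.122)&(z<.14)&(W[...,0]<.56)
n,l,s,_=cv2.connectedComponentsWithStats(b.astype(np.uint8)); b=l==1+np.argmax(s[1:,4])
print("front",rect(ray(c,pix(b),.13)),rect(W[b]))
e=m&(z>.08)&(z<.095)&(W[...,0]>.52)&(W[...,0]<.72); print("side walls",rect(ray(c,pix(e),.088)), rect(W[e]))
k=m&(f.max(-1)<110)&(z>.055)&(z<.08)&(W[...,0]<.74); n,l,s,_=cv2.connectedComponentsWithStats(k.astype(np.uint8))
for i in range(1,n):
    if s[i,4]>60: print("ledge",s[i,4],rect(ray(c,pix(l==i),.068)))
hsv=cv2.cvtColor(f,cv2.COLOR_RGB2HSV); b=m&(hsv[...,1]<50)&(hsv[...,2]>120)&(z>.09)&(z<.125)&(W[...,0]<.46); print("bar",rect(ray(c,pix(b),.113)))
E
python3 go.py .608 -.1033 .14 92.7
```

```text
eef_pos: [0.5142, 0.1784, 0.141]
opening: 0.0089
front ((501.3785400390625, -107.59513854980469), (18.625438690185547, 286.21533203125), 2.6524410247802734) ((502.0019836425781, -107.78337097167969), (18.599178314208984, 286.9155578613281), 2.627612590789795)
side walls ((620.3528442382812, -94.55638122558594), (196.55870056152344, 287.0523376464844), 1.1132522821426392) ((621.2177734375, -94.96379089355469), (197.6186065673828, 287.4259033203125), 1.0510886907577515)
ledge 438 ((617.9515991210938, -214.87338256835938), (188.19325256347656, 23.343687057495117), 2.5008184909820557)
ledge 377 ((608.4450073242188, 10.18764591217041), (190.04273986816406, 19.582792282104492), 2.727081537246704)
bar ((451.7664489746094, -109.521484375), (11.861364364624023, 118.5223617553711), 0.39798879623413086)
shift [-0.1263 -0.2631  0.0019] turn [-0.003 -0.    -0.17 ] rows 5.8 q [ 0.61  0.27 -0.04  0.   -1.26 -2.31] open 0.009 t 21.55
```

```bash
python3 go.py .613 -.1025 .14 92.65;python3 nudge.py '0 -0.022 -0.045 0 0 0 -0.034;0 -0.044 -0.09 0 0 0 -0.068;0 -0.066 -0.135 0 0 0 -0.102;0 -0.088 -0.18 0 0 0 -0.136;0 -0.11 -0.225 0 0 0 -0.17'|sed -n '2p;5p'; python3 go.py .613 -.1025 .13 92.65
```

```text
shift [-0.1311 -0.2617  0.0018] turn [-0.003 -0.    -0.17 ] rows 5.9 q [ 0.61  0.27 -0.04  0.   -1.26 -2.31] open 0.009 t 21.55
eef_pos: [0.5961, -0.0574, 0.1409]
opening: 0.0085
shift [-0.0147 -0.0459  0.0109] turn [0.001 0.    0.003] rows 1.0 q [ 0.16  0.38  0.11 -0.   -1.3  -1.69] open 0.009 t 22.05
```

```bash
python3 nudge.py '0 -0.008 -0.023 0 0 0 0.003;0 -0.0147 -0.0459 0 0 0 0.003;0 -0.0147 -0.0459 0.0109 0 0 0.003;0 -0.0147 -0.0459 0.0109 0 0 0.003'|sed -n '2p;5p'; python3 go.py .613 -.1025 .10 92.65
python3 - <<'E'
from h import *
for n in("top","side"):
    f,W,c=snap(n); z=W[...,2]
    m=(W[...,0]>.5)&(W[...,0]<.715)&(W[...,1]>-.25)&(W[...,1]<.04)&(z>.142)&(z<.19)&(f[...,0]>130)&(f[...,0]>f[...,2].astype(int)+20)
    P=W[m]; print(n,m.sum(),rect(P),P.min(0),P.max(0))
E
```

```text
eef_pos: [0.6114, -0.1007, 0.1277]
opening: 0.0089
shift [-0.0016 -0.0019  0.0277] turn [ 0.002 -0.004 -0.003] rows 0.6 q [ 0.09  0.43  0.15 -0.   -1.3  -1.61] open 0.009 t 22.45
top 642 ((609.4072265625, -101.8443603515625), (182.0626220703125, 234.4883270263672), 2.5256478786468506) [ 0.51468221 -0.22089419  0.14201048] [0.70457043 0.0158407  0.1853018 ]
side 2085 ((616.9534912109375, -99.1129379272461), (202.38783264160156, 241.78807067871094), 2.0435945987701416) [ 0.51234465 -0.22342065  0.14200165] [0.71498127 0.02529311 0.18993204]
```

```bash
python3 nudge.py '0 -0.002 -0.001 0.02 0 0 0;0 -0.002 -0.001 0.04 0 0 0;0 -0.002 -0.001 0.055 0 0 0;0 -0.002 -0.001 0.062 0 0 0;0 -0.002 -0.001 0.062 0 0 0'; python3 nudge.py '0 0 0 0.003 0 0 0;0 0 0 0.003 0 0 0'
```

```text
time: 23.05
eef_pos: [0.6144, -0.101, 0.0675]
eef_rot: [-0.023, 1.0, 0.0, -0.001]
ft_force: [0.7, -0.5, -3.3]
opening: 0.0089
finger_force: 89.5
time: 23.25
eef_pos: [0.6155, -0.1016, 0.0657]
eef_rot: [-0.023, 1.0, 0.0, 0.001]
ft_force: [0.4, 0.4, -2.8]
opening: 0.0088
finger_force: 89.5
```

```bash
python3 nudge.py '0 0 0 0.002 0 0 0;0 0 0 0.002 0 0 0;0 0 0 0.004 0 0 0;0 0 0 0.004 0 0 0'; python3 nudge.py '0.03 0 0 0 0 0 0;0.03 0 0 0 0 0 0;0.03 0 0 0 0 0 0';  python3 nudge.py '0.03 0 0 -0.04 0 0 0;0.03 0 0 -0.09 0 0 0;0.05 0 0 -0.14 0 0 0;0.05 0 0 -0.18 0 0 0'|sed -n '2p'
python3 go.py .53 .15 .2 45;  python3 find.py|grep -v ' -0.4\| -0.5'
```

```text
time: 23.65
eef_pos: [0.6158, -0.1019, 0.0619]
eef_rot: [-0.023, 1.0, -0.0, 0.001]
ft_force: [-0.5, 0.2, 1.3]
opening: 0.0088
finger_force: 90.0
time: 23.95
eef_pos: [0.6152, -0.1019, 0.0612]
eef_rot: [-0.022, 1.0, -0.0, 0.0]
ft_force: [-0.4, -0.3, -0.7]
opening: 0.03
finger_force: 0.0
eef_pos: [0.6153, -0.1021, 0.2446]
shift [0.0741 0.2557 0.0442] turn [0.001 0.003 0.83 ] rows 5.5 q [ 0.09  0.4   0.4   0.   -1.57 -1.61] open 0.05 t 24.35
top px [172. 166.] mean [0.687 0.303 0.027] zmax 0.044 rect [688. 307.] [23. 58.] 39 col [115 111 104]
top px [147. 189.] mean [0.608 0.379 0.034] zmax 0.044 rect [610. 382.] [62. 88.] 87 col [156 120  78]
top px [195. 246.] mean [0.43  0.222 0.02 ] zmax 0.035 rect [428. 225.] [76. 48.] 75 col [94 59 32]
side px [244. 151.] mean [0.605 0.373 0.031] zmax 0.044 rect [609. 384.] [71. 93.] 87 col [139 105  80]
side px [278. 157.] mean [0.697 0.302 0.026] zmax 0.045 rect [701. 303.] [33. 59.] 79 col [127 124 122]
side px [207. 192.] mean [0.424 0.197 0.023] zmax 0.032 rect [424. 207.] [113.  44.] 76 col [85 57 43]
side px [240. 195.] mean [0.509 0.146 0.021] zmax 0.033 rect [511. 160.] [90. 33.] 67 col [88 60 44]
side px [212. 305.] mean [ 0.293 -0.256  0.024] zmax 0.044 rect [ 295. -256.] [15. 20.] 73 col [83 59 43]
side px [228. 317.] mean [ 0.315 -0.309  0.028] zmax 0.045 rect [ 316. -310.] [14. 29.] 82 col [83 59 43]
```

```bash
python3 - <<'E'
import cv2
i=cv2.imread("pics/top0.png")[195:262,175:240]; cv2.imwrite("pics/hz.png",cv2.resize(i,None,fx=8,fy=8,interpolation=cv2.INTER_CUBIC))
E
```

```text
(no output)
```

View pics/hz.png

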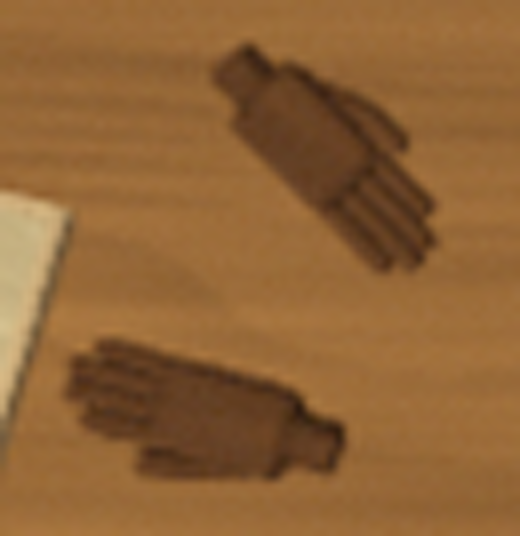

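The zoom shows hand A's palm at zoom (305,135), fingers towards the lower right, and hand B's palm at (230,418), fingers towards the left.

```bash
python3 - <<'E'
from h import *
c=r.read_camera("top")
def q(*a): return ray(c,[(175+x/8-.06*8/8,195+y/8) for x,y in a],.026)
for nm,pts in (("A",[(305,135),(235,120),(325,205),(240,72),(385,245)]),("B",[(230,418),(300,393),(165,355),(320,440),(95,392)])):
    P=q(*pts); d=P[2]-P[1]; e=P[4]-P[3]; print(nm,P[0].round(4),"yaw edge",np.degrees(np.arctan2(d[1],d[0])).round(1),np.degrees(np.arctan2(e[1],e[0])).round(1))
E
python3 go.py .543 .170 .1 135
```

```text
A [0.537  0.1663 0.026 ] yaw edge -132.6 -139.1
B [0.4244 0.1926 0.026 ] yaw edge 74.8 78.5
shift [0.0624 0.2751 0.1443] turn [-0.003  0.007 -0.741] rows 6.3 q [ 0.09  0.4   0.4   0.   -1.57 -1.61] open 0.05 t 24.5
```

```bash
python3 nudge.py '0.065 0.011 0.045 0 0 0 -0.15;0.065 0.022 0.09 0 0 0 -0.3;0.065 0.033 0.135 0 0 0 -0.45;0.065 0.044 0.18 0.02 0 0 -0.6;0.065 0.055 0.225 0.05 0 0 -0.75'|sed -n '2p'; python3 go.py .540 .169 .1 136
```

```text
eef_pos: [0.5509, 0.1179, 0.194]
shift [-0.0289  0.0434  0.094 ] turn [-0.001  0.002 -0.001] rows 2.1 q [ 0.49  0.28  0.11  0.   -1.4  -1.26] open 0.065 t 25.0
```

```bash
python3 nudge.py '0.065 -0.015 0.022 0.03 0 0 0;0.065 -0.0289 0.0434 0.06 0 0 0;0.065 -0.0289 0.0434 0.09 0 0 0;0.065 -0.0289 0.0434 0.094 0 0 0'|sed -n '2p'; python3 nudge.py '0.065 0 0 0 0 0 0'|sed -n '2p'; python3 go.py .540 .169 -.014 136; python3 find.py|grep '0.14.\|0.15.\|0.16.\|0.20.\|0.19.'
```

```text
eef_pos: [0.5371, 0.1663, 0.0952]
eef_pos: [0.54, 0.1663, 0.0993]
shift [-0.0022  0.0019  0.1133] turn [ 0.    -0.003 -0.008] rows 2.3 q [ 0.58  0.34 -0.05  0.   -1.18 -1.35] open 0.065 t 25.5
top px [218. 216.] mean [0.524 0.151 0.02 ] zmax 0.031 rect [525. 147.] [83. 47.] 46 col [94 59 32]
top px [199. 246.] mean [0.427 0.207 0.021] zmax 0.032 rect [424. 208.] [111.  48.] 76 col [94 59 32]
side px [207. 192.] mean [0.424 0.197 0.023] zmax 0.034 rect [424. 207.] [114.  44.] 76 col [85 57 43]
side px [240. 195.] mean [0.509 0.147 0.021] zmax 0.031 rect [511. 161.] [90. 33.] 67 col [89 61 45]
```

```bash
python3 nudge.py '0.065 -0.002 0.002 0.045 0 0 0;0.065 -0.002 0.002 0.085 0 0 0;0.065 -0.002 0.002 0.105 0 0 0;0.065 -0.002 0.002 0.113 0 0 0;0.065 -0.002 0.002 0.113 0 0 0' 50|sed -n '2,5p';  python3 nudge.py '0 0 0 0 0 0 0;0 0 0 0 0 0 0;0 0 0 0 0 0 0;0 0 0 0 0 0 0;0 0 0 0 0 0 0'; python3 nudge.py '0 0 0 -0.04 0 0 0;0 0 0 -0.08 0 0 0;0 0 0 -0.13 0 0 0;0 0 0 -0.18 0 0 0;0 0 0 -0.18 0 0 0'
python3 go.py .63 -.16 .15 92.65;python3 go.py .63 -.16 .15 2.65
```

```text
eef_pos: [0.5412, 0.1696, -0.0124]
eef_rot: [-0.387, 0.922, -0.0, 0.0]
ft_force: [1.0, 0.0, 0.0]
opening: 0.0649
time: 26.6
eef_pos: [0.5422, 0.1706, -0.0107]
eef_rot: [-0.387, 0.922, -0.0, 0.002]
ft_force: [-0.1, 0.6, 5.6]
opening: 0.0363
finger_force: 51.2
time: 27.1
eef_pos: [0.5448, 0.1711, 0.1761]
eef_rot: [-0.387, 0.922, -0.0, 0.008]
ft_force: [0.1, 0.4, -0.3]
opening: 0.0366
finger_force: 50.7
shift [ 0.1772 -0.2925  0.0254] turn [-0.001  0.016  0.749] rows 6.9 q [ 0.58  0.3   0.08  0.   -1.34 -1.36] open 0.037 t 27.1
shift [ 0.1772 -0.2925  0.0254] turn [-0.012  0.011 -0.822] rows 6.9 q [ 0.58  0.3   0.08  0.   -1.34 -1.36] open 0.037 t 27.1
```

```bash
python3 nudge.py '0 0.025 -0.043 0 0 0 0.11;0 0.05 -0.086 0 0 0 0.22;0 0.075 -0.129 0 0 0 0.33;0 0.1 -0.17 0 0 0 0.44;0 0.125 -0.21 0 0 0 0.55'|sed -n '2p;5p'; python3 go.py .627 -.157 .15 92.65
```

```text
eef_pos: [0.6031, -0.0683, 0.1674]
opening: 0.0369
shift [-0.0021 -0.0918  0.0174] turn [0.    0.001 0.194] rows 1.9 q [ 0.14  0.38  0.18 -0.   -1.37 -1.47] open 0.037 t 27.6
```

```bash
python3 nudge.py '0 -0.001 -0.045 0 0 0 0.1;0 -0.0021 -0.0918 0 0 0 0.194;0 -0.0021 -0.0918 0.02 0 0 0.194;0 -0.0021 -0.0918 0.02 0 0 0.194'|sed -n '2p;5p'; python3 go.py .627 -.157 .065 92.65; python3 - <<'E'
from h import *
f,W,c=snap("side"); cv2.imwrite("pics/s7.png",cv2.resize(f[120:280,260:460,::-1],None,fx=3.5,fy=3.5,interpolation=cv2.INTER_CUBIC))
E
```

```text
eef_pos: [0.6254, -0.1558, 0.1439]
opening: 0.0367
shift [-0.0019 -0.0014  0.0789] turn [ 0.002 -0.005  0.002] rows 1.6 q [-0.    0.47  0.26 -0.   -1.37 -1.52] open 0.037 t 28.0
```

View pics/s7.png

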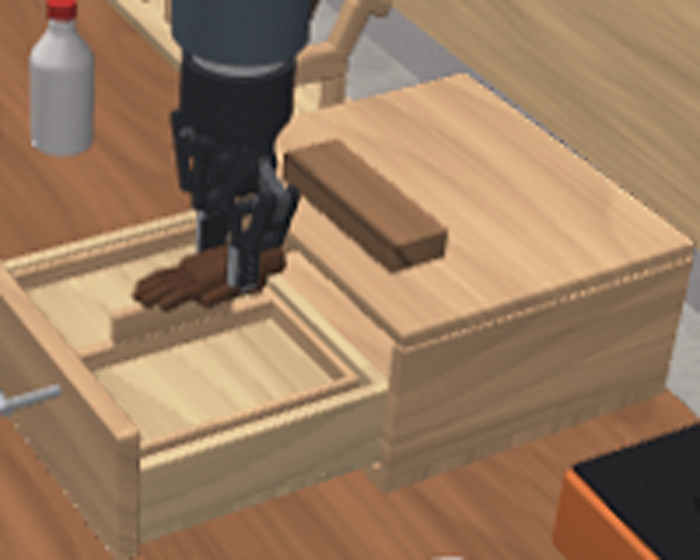

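The tray sits level in the drawer, and the hand hangs above it at about crop (215,275). Lowering.

```bash
python3 nudge.py '0 -0.001 -0.001 0.03 0 0 0;0 -0.001 -0.001 0.055 0 0 0;0 -0.001 -0.001 0.07 0 0 0;0 -0.001 -0.001 0.0775 0 0 0;0 -0.001 -0.001 0.0775 0 0 0'|sed -n '2,5p'; python3 nudge.py '0 0 0 0.001 0 0 0;0.055 0 0 0.001 0 0 0;0.055 0 0 0.001 0 0 0;0.055 0 0 0.001 0 0 0'|sed -n '2,5p';python3 nudge.py '0.055 0 0 -0.04 0 0 0;0.055 0 0 -0.08 0 0 0;0.055 0 0 -0.12 0 0 0;0.065 0 0 -0.15 0 0 0;0.065 0 0 -0.15 0 0 0'|sed -n '2p'
python3 find.py|grep '0.20.\|0.19.'; python3 go.py .424 .194 .21 165.5;  python3 go.py .424 .194 .21 165.5 -180
```

```text
eef_pos: [0.6281, -0.1551, 0.0697]
eef_rot: [-0.026, 1.0, -0.0, -0.0]
ft_force: [-0.2, -0.1, -1.4]
opening: 0.0366
eef_pos: [0.6287, -0.1561, 0.0694]
eef_rot: [-0.025, 1.0, -0.0, 0.001]
ft_force: [-0.1, -0.0, -0.6]
opening: 0.055
eef_pos: [0.6305, -0.1569, 0.2249]
top px [199. 246.] mean [0.427 0.207 0.02 ] zmax 0.03 rect [424. 208.] [111.  47.] 76 col [93 58 31]
side px [207. 192.] mean [0.424 0.197 0.023] zmax 0.032 rect [423. 206.] [116.  44.] 76 col [86 58 43]
shift [0.1865 0.3598 0.009 ] turn [-1.000e-03  2.000e-03 -1.267e+00] rows 8.4 q [-0.    0.45  0.42 -0.   -1.54 -1.52] open 0.065 t 29.55
shift [0.1865 0.3598 0.009 ] turn [2.000e-03 1.000e-03 1.875e+00] rows 12.5 q [-0.    0.45  0.42 -0.   -1.54 -1.52] open 0.065 t 29.55
```

```bash
python3 nudge.py '0.065 0.022 0.043 0 0 0 -0.15;0.065 0.044 0.086 0 0 0 -0.3;0.065 0.066 0.129 0 0 0 -0.45;0.065 0.088 0.172 0 0 0 -0.6;0.065 0.11 0.215 0 0 0 -0.75'|sed -n '2p'; python3 go.py .425 .194 .12 166
```

```text
eef_pos: [0.5054, 0.0543, 0.217]
shift [-0.0454  0.1546  0.0972] turn [ 0.002 -0.002 -0.52 ] rows 3.8 q [ 0.42  0.17  0.02 -0.   -1.43 -1.18] open 0.065 t 30.05
```

```bash
python3 nudge.py '0.065 -0.012 0.042 0 0 0 -0.14;0.065 -0.024 0.084 0.03 0 0 -0.28;0.065 -0.036 0.126 0.06 0 0 -0.42;0.065 -0.0454 0.1546 0.09 0 0 -0.52;0.065 -0.0454 0.1546 0.097 0 0 -0.52'|sed -n '2p'; python3 nudge.py '0.065 0 0 0 0 0 0;0.065 0 0 0 0 0 0'|sed -n '2p';python3 go.py .425 .194 -.012 166;python3 find.py|grep '0.20.\|0.19.\|0.18'
```

```text
eef_pos: [0.4234, 0.1941, 0.1168]
eef_pos: [0.4285, 0.1929, 0.1217]
shift [-0.0003  0.0037  0.1337] turn [-0.    -0.    -0.006] rows 2.7 q [ 0.76  0.14 -0.26  0.   -1.17 -1.01] open 0.065 t 30.75
top px [206. 249.] mean [0.42  0.185 0.022] zmax 0.03 rect [424. 186.] [41. 69.] 1 col [93 59 33]
side px [207. 192.] mean [0.424 0.197 0.023] zmax 0.033 rect [424. 209.] [121.  44.] 76 col [85 58 43]
```

```bash
python3 nudge.py '0.065 0 0.0037 0.045 0 0 0;0.065 0 0.0037 0.09 0 0 0;0.065 0 0.0037 0.12 0 0 0;0.065 0 0.0037 0.133 0 0 0;0.065 0 0.0037 0.133 0 0 0' 50|sed -n '2,5p';  python3 nudge.py '0 0 0 0 0 0 0;0 0 0 0 0 0 0;0 0 0 0 0 0 0;0 0 0 0 0 0 0;0 0 0 0 0 0 0'; python3 nudge.py '0 0 0 -0.04 0 0 0;0 0 0 -0.08 0 0 0;0 0 0 -0.13 0 0 0;0 0 0 -0.18 0 0 0;0 0 0 -0.18 0 0 0'
python3 go.py .602 -.050 .15 92.65
```

```text
eef_pos: [0.424, 0.1929, -0.0127]
eef_rot: [-0.613, 0.79, -0.0, -0.002]
ft_force: [0.1, -0.3, 0.5]
opening: 0.0654
time: 31.85
eef_pos: [0.4259, 0.1951, -0.0097]
eef_rot: [-0.614, 0.79, -0.0, 0.002]
ft_force: [0.5, -1.3, 6.7]
opening: 0.0363
finger_force: 50.9
time: 32.35
eef_pos: [0.4283, 0.1964, 0.1766]
eef_rot: [-0.614, 0.789, -0.001, 0.008]
ft_force: [1.0, -0.2, -0.7]
opening: 0.0371
finger_force: 50.6
shift [ 0.1962 -0.2289  0.0267] turn [-0.002  0.016  1.275] rows 8.5 q [ 0.77  0.1  -0.16  0.   -1.29 -1.02] open 0.037 t 32.35
```

```bash
python3 nudge.py '0 0.025 -0.029 0 0 0 0.15;0 0.05 -0.058 0 0 0 0.3;0 0.075 -0.088 0 0 0 0.45;0 0.1 -0.117 0 0 0 0.6;0 0.12 -0.14 0 0 0 0.74'|sed -n '2p;5p'; python3 go.py .600 -.049 .15 92.65
```

```text
eef_pos: [0.5312, 0.0417, 0.1688]
opening: 0.0366
shift [-0.0085 -0.1135  0.0188] turn [0.    0.001 0.528] rows 3.5 q [ 0.37  0.24 -0.02 -0.   -1.32 -1.37] open 0.037 t 32.85
```

```bash
python3 nudge.py '0 -0.002 -0.035 0 0 0 0.15;0 -0.004 -0.07 0 0 0 0.29;0 -0.006 -0.1 0 0 0 0.42;0 -0.0085 -0.1135 0 0 0 0.528;0 -0.0085 -0.1135 0.018 0 0 0.528'|sed -n '2p;5p';  python3 nudge.py '0 0 0 0 0 0 0;0 0 0 0 0 0 0'|sed -n '2p'; python3 go.py .600 -.049 .066 92.65
```

```text
eef_pos: [0.6023, -0.0486, 0.1525]
opening: 0.0367
eef_pos: [0.5994, -0.0468, 0.1507]
shift [-0.0005 -0.0022  0.0847] turn [-0.    -0.001  0.007] rows 1.7 q [ 0.18  0.38  0.14  0.   -1.33 -1.7 ] open 0.036 t 33.55
```

```bash
python3 nudge.py '0 0 -0.002 0.03 0 0 0.007;0 0 -0.002 0.055 0 0 0.007;0 0 -0.002 0.075 0 0 0.007;0 0 -0.002 0.0845 0 0 0.007;0 0 -0.002 0.0845 0 0 0.007'|sed -n '2,5p'; python3 nudge.py '0 0 0 0.001 0 0 0;0.055 0 0 0.001 0 0 0;0.055 0 0 0.001 0 0 0;0.055 0 0 0.001 0 0 0'|sed -n '2,5p';python3 nudge.py '0.055 0 0 -0.04 0 0 0;0.055 0 0 -0.08 0 0 0;0.055 0 0 -0.12 0 0 0;0.03 0 0 -0.16 0 0 0;0.03 0 0 -0.16 0 0 0'|sed -n '2p'
python3 go.py .385 -.114 .22 2.65
```

```text
eef_pos: [0.5994, -0.0486, 0.0657]
eef_rot: [-0.023, 1.0, -0.0, -0.001]
ft_force: [-0.9, 0.3, -0.6]
opening: 0.0368
eef_pos: [0.6004, -0.0488, 0.0659]
eef_rot: [-0.023, 1.0, 0.0, 0.001]
ft_force: [-0.1, -0.2, 1.0]
opening: 0.0549
eef_pos: [0.6029, -0.0495, 0.2324]
shift [ 0.2208 -0.0544  0.0097] turn [0.009 0.011 1.57 ] rows 10.5 q [ 0.18  0.35  0.3   0.   -1.51 -1.7 ] open 0.03 t 34.95
```

```bash
python3 go.py .447 -.1105 .2 2.65 180;  python3 nudge.py '0.03 0.03 -0.01 0 0 0 -0.15;0.03 0.06 -0.02 0 0 0 -0.3;0.03 0.09 -0.03 0 0 0 -0.45;0.03 0.12 -0.035 0 0 0 -0.6;0.03 0.14 -0.04 0 0 0 -0.75'|sed -n '2p';python3 go.py .447 -.1105 .2 2.65
```

```text
shift [ 0.1589 -0.0538  0.0305] turn [-0.011  0.009 -1.571] rows 10.5 q [ 0.18  0.35  0.3   0.   -1.51 -1.7 ] open 0.03 t 34.95
eef_pos: [0.4603, -0.0957, 0.2255]
shift [ 0.0199 -0.0007  0.0255] turn [-0.001  0.001 -0.815] rows 5.4 q [ 0.13  0.09 -0.05  0.   -1.43 -0.9 ] open 0.03 t 35.45
```

```bash
python3 nudge.py '0.03 0.02 0 0 0 0 -0.15;0.03 0.02 0 0 0 0 -0.3;0.03 0.02 0 0 0 0 -0.45;0.03 0.02 0 0 0 0 -0.6;0.03 0.02 0 0 0 0 -0.75'|sed -n '2p'; python3 nudge.py '0.03 0 0 0 0 0 -0.065;0.03 0 0 0 0 0 -0.065'|sed -n '2p';python3 go.py .447 -.1105 .0625 2.65
python3 - <<'E'
from h import *
f,W,c=snap("top"); a=f[130:250,220:370]; f2,W2,c2=snap("side"); b=f2[120:270,260:420]
a=cv2.resize(a,(500,400),interpolation=cv2.INTER_CUBIC); b=cv2.resize(b,(300,281)); o=np.zeros((400,800,3),np.uint8); o[:,:500]=a; o[:281,500:]=b
cv2.imwrite("pics/chk.png",o[...,::-1])
d=(W[...,0]>.52)&(W[...,0]<.70)&(W[...,1]>-.21)&(W[...,1]<.01)&(f.max(-1)<130); P=W[d&(W[...,2]<.13)]; print("dark in tray",len(P),P[:,2].max(),np.percentile(P[:,2],95))
m=np.zeros(d.shape,bool); m[130:260,235:365]=1
z=W[...,2]
rim=m&(z>.08)&(z<.098)&(f[...,0]>130)&(W[...,0]>.515)&(W[...,0]<.708)&(W[...,1]>-.226)&(W[...,1]<.022); P=W[rim]
for nm,sel in(("front",P[:,0]<.55),("back",P[:,0]>.68),("left",P[:,1]>0),("right",P[:,1]<-.2)): print(nm,sel.sum(),np.median(P[sel,2]).round(4))
E
```

```text
eef_pos: [0.4478, -0.1096, 0.2253]
eef_pos: [0.4479, -0.1095, 0.2252]
shift [0.0009 0.001  0.1627] turn [-0.001  0.    -0.006] rows 3.3 q [ 0.1   0.07 -0.07  0.   -1.43 -0.06] open 0.03 t 36.15
dark in tray 552 0.1065741964157334 0.10108868656914007
front 0 nan
back 259 0.088
left 96 0.0883
right 114 0.088
  return _methods._mean(a, axis=axis, dtype=dtype,
  ret = ret.dtype.type(ret / rcount)
```

View pics/chk.png

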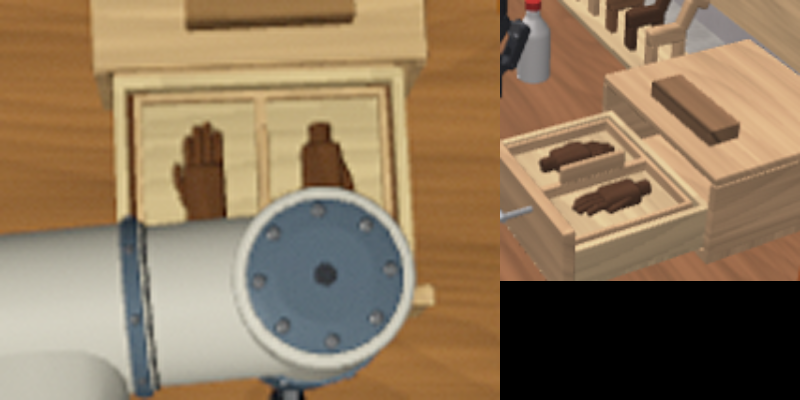

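Both hands lie flat in their bays, at (200,175) and (325,160), and the tray is level. Now I'll grip the bar and push the drawer shut.

```bash
python3 nudge.py '0.03 0 0 0.05 0 0 0;0.03 0 0 0.1 0 0 0;0.03 0 0 0.14 0 0 0;0.03 0 0 0.1627 0 0 0;0.03 0 0 0.1627 0 0 0' 60|sed -n '2,4p'; python3 nudge.py '0 0 0 0 0 0 0;0 0 0 0 0 0 0;0 0 0 0 0 0 0;0 0 0 0 0 0 0'
```

```text
eef_pos: [0.4452, -0.1095, 0.0595]
eef_rot: [0.72, -0.693, -0.002, 0.002]
ft_force: [-0.8, -0.9, 0.0]
time: 37.15
eef_pos: [0.4496, -0.1096, 0.064]
eef_rot: [0.721, -0.693, 0.002, -0.001]
ft_force: [0.4, 0.9, 4.0]
opening: 0.0084
finger_force: 58.9
```

```bash
python3 nudge.py '0 0 -0.005 0 0 0 0;0 0 -0.015 0 0 0 0;0 0 -0.03 0 0 0 0;0 0 -0.045 0 0 0 0;0 0 -0.06 0 0 0 0'|sed -n '2,4p'; python3 nudge.py '0 0 -0.015 0 0 0 0;0 0 -0.03 0 0 0 0;0 0 -0.045 0 0 0 0;0 0 -0.06 0 0 0 0;0 0 -0.075 0 0 0 0'|sed -n '2,4p'; python3 nudge.py '0 0 -0.015 0 0 0 0;0 0 -0.03 0 0 0 0;0 0 -0.04 0 0 0 0;0 0 -0.05 0 0 0 0;0 0 -0.055 0 0 0 0'|sed -n '2,4p'
```

```text
eef_pos: [0.5086, -0.1068, 0.064]
eef_rot: [0.721, -0.693, 0.0, -0.001]
ft_force: [-3.7, 3.5, 10.2]
eef_pos: [0.5835, -0.1033, 0.064]
eef_rot: [0.721, -0.693, 0.0, -0.001]
ft_force: [-3.6, 4.6, 8.6]
eef_pos: [0.6391, -0.1007, 0.064]
eef_rot: [0.721, -0.693, 0.0, -0.001]
ft_force: [-2.2, 4.6, 7.5]
```

```bash
python3 nudge.py '0 0 -0.004 0 0 0 0;0 0 -0.008 0 0 0 0;0 0 -0.012 0 0 0 0;0 0 -0.012 0 0 0 0'|sed -n '2,4p'; python3 nudge.py '0 0 -0.003 0 0 0 0;0 0 -0.006 0 0 0 0;0 0 -0.006 0 0 0 0'|sed -n '2,4p'
```

```text
eef_pos: [0.6511, -0.1002, 0.0641]
eef_rot: [0.721, -0.693, 0.001, -0.002]
ft_force: [0.3, 3.7, 5.4]
eef_pos: [0.6522, -0.1001, 0.064]
eef_rot: [0.721, -0.693, -0.003, 0.002]
ft_force: [-13.6, 6.2, 15.9]
```

```bash
python3 nudge.py '0 0 -0.003 0 0 0 0;0 0 -0.003 0 0 0 0'|sed -n '2,4p'; python3 nudge.py '0.03 0 0.006 0 0 0 0;0.03 0 0.006 0 0 0 0;0.03 0 0.006 0 0 0 0;0.03 0 0.006 0 0 0 0'|sed -n '2,5p'; python3 nudge.py '0.03 0 0.001 -0.05 0 0 0;0.03 0 0 -0.1 0 0 0;0.03 0 0.04 -0.14 0 0 0;0.03 0 0.08 -0.16 0 0 0;0.03 0 0.12 -0.16 0 0 0'|sed -n '2p'
python3 - <<'E'
from h import *
f,W,c=snap("side"); f2,W2,c2=snap("top")
P=W[(abs(W[...,2]-.110)<.008)&(W[...,0]>.6)&(W[...,0]<.668)&(W[...,1]>-.165)&(W[...,1]<-.04)]; print("bar x",np.median(P[:,0]),len(P))
a=cv2.resize(f[110:270,260:420],(400,400)); b=cv2.resize(f2[50:210,220:380],(400,400)); cv2.imwrite("pics/fin.png",np.hstack([a,b])[...,::-1])
E
```

```text
eef_pos: [0.652, -0.1001, 0.064]
eef_rot: [0.721, -0.693, -0.005, 0.004]
ft_force: [-23.0, 7.0, 21.0]
eef_pos: [0.6531, -0.1014, 0.0622]
eef_rot: [0.721, -0.693, 0.0, -0.0]
ft_force: [-0.5, -0.5, 0.3]
opening: 0.0304
eef_pos: [0.5338, -0.1067, 0.2262]
bar x 0.6510440884249622 159
```

View pics/fin.png

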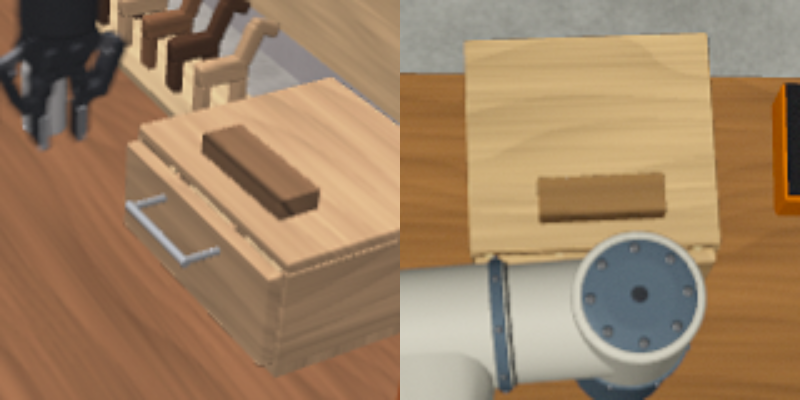

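The drawer is fully shut (bar travel about 0.205 m, firm stop) and the arm is clear of everything.

```bash
python3 -c "
from station import r
print(r.hand_in())"
```

```text
the job is handed in; nothing more can be done
None
```

I've handed the job in with everything put away: both gouges under the level tray, both hands in the tray, the drawer pushed fully shut, and the other things left alone; hand-in gave no verdict.

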